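# Shut the sensor tester's battery drawer and hold the steel flag over its sensor

## Task

Power up the limit-sensor tester by pushing its open battery drawer fully home, past its catch and right up against its stop. Then take the steel angle flag out of the plywood tray by its upright leg, lift it over the white tub and the other things and bring its flat foot level over the square sensing face on top of the tester, centred and square to it, with a gap of about 10 mm. Never let the flag touch the tester, leave the other things where they are, and finish holding the flag still there for the reading: do not put it down or let go.

Things in the scene. Friction and masses are not known exactly. Their poses are not given: they have to be found in the camera images.
- tester: Fixed bench tester, a grey sheet-steel case 170 (x) x 200 (y) x 80 mm high, origin under its centre on the bench, its front looks along its -x. On the deck: at its own (0, -30) mm an upright grey and black 40 x 40 mm sensor that ends 195 mm above the bench; a black meter 55 x 75 mm, centre at (45, 50), top 110 mm above the bench; a small rotary switch and two lamps lower than 95 mm. It stands to the robot's left or right, the tray on the other side.
- sensor_face (a point): Centre of the sensor's flat square sensing face (40 x 40 mm, facing up, 195 mm above the bench), edges along its x and y, which are the tester's axes. It senses steel up to 20 mm away.
- battery_drawer (a joint): Opening of the tester's battery drawer in m: 0 fully home, grows as it comes out along the tester's -x (40 to 70 mm at the start). It slides with 1 to 2 N. From 13 to 7 mm before home a sprung ball catch under it resists (5 to 10 N in all); past that it goes easily, but pushed slowly it does not draw itself in: push on to the hard stop at 0. It then stays home.
- drawer_front (a point): Middle of the outer face of the drawer's flat front plate (122 wide x 54 mm high, from 16 to 70 mm above the bench), 40 mm above the bench; moves with the drawer. Its x axis points into the tester, the way to push. The plate is 10 mm thick and stands 10 mm proud of the case when home.
- tray: Fixed plywood tray 260 (x) x 200 (y) mm, 40 mm high, walls 10 mm, floor 10 mm, with small corner blocks; origin under its centre. The flag and a strut piece lie in it.
- flag: Target flag: a loose piece of steel angle (L-section) standing on its foot, about 0.5 kg. Foot 60 x 60 x 8 mm; origin at the centre of the foot's square underside. The upright leg, 8 mm thick and 60 mm wide, rises along the foot's own -x edge (from x = -30 to -22 mm) to 80 mm above the underside, with two dark slots in its lower part. It stands at any yaw, on the tray floor.
- flag_leg_top (a point): Middle of the top edge of the flag's upright leg: at (-26, 0, 80) mm in the flag's frame. The leg's thin direction is its x axis.
- strut: Bystander: shallow aluminium-coloured channel 41 x 120 x 21 mm high, lying in the tray at its far (+x) end. Origin under its centre, long along its y.
- tub: Bystander: closed white plastic tub, 134 x 114 mm at the lid, 144 mm high, standing between tray and tester. Origin under its centre.
- load_cell: Bystander: S-shaped metal load cell 20 x 50 x 66 mm high, standing nearer the robot than the tub. Origin under its centre.
- pendant: Bystander: yellow hand control 190 x 58 x 45 mm with five black buttons, lying beyond the tub. Origin under its centre, long along its x.
There are look-alikes about, which are no part of the job. There is more than one size of the flag; the one meant has the size given above.

How it is judged (in metres and radians):
On the way, in this order (a step that is already met when the one before it is completed fails the run):
1. the battery drawer is fully home, seated in its catch, the flag not yet taken (value of joint battery_drawer below 0.003 m and distance of flag from where it was at the start of the episode below 0.03 m), for 0.2 s.
2. the flag is lifted in the fingers, above the tub (height (world z) of flag above 0.15 m and contact force between the fingers and flag above 1 N), for 0.2 s.
At the end, for the whole second after the job is handed in: Drawer within 3 mm of home; the fingers hold the flag still (under 20 mm/s), foot centre within 10 mm of the middle of the sensing face and 3 to 18 mm above it, level within 0.10 rad, square to the face within 0.14 rad (any of four ways round), not touching the tester (value of joint battery_drawer below 0.003 m and horizontal distance between flag and sensor_face below 0.01 m and z of flag in the frame of sensor_face between 0.003 and 0.018 m and angle between flag's own z axis and vertical below 0.1 rad and (angle between the x axis of flag and the x axis of tester, either way round below 0.14 rad or angle between the x axis of flag and the y axis of tester, either way round below 0.14 rad) and contact force between the fingers and flag above 1 N and contact force between flag and tester below 0.1 N and linear speed of flag below 0.02 m/s); the arm keeps its last pose, push and grip.
It fails at once if the flag touches the tester (contact force between flag and tester above 0.5 N).
It fails at once if the tub, the load cell, the pendant or the strut is moved more than 30 mm (distance of any of tub, load_cell, pendant, strut from where it was at the start of the episode above 0.03 m).
It also fails if it takes over 64 s, if anything falls off the work surface, if the arm or the gripper's body presses on something with over 40 N, if the wrist force passes 120 N, or if a joint passes its speed limit or range.

## Robot

A 6-joint arm with a two-finger parallel gripper is mounted at the origin on the work surface. World frame = base frame: x ahead of the robot, y to its left, z up, the work surface at z = 0. Lengths are in mm, angles in rad, forces in N, time in s.
With the tool pointing down it reaches from about 325 to 775 mm from the base axis. Payload 9.3 kg.
Tool frame: the origin (TCP) lies between the finger pads; the fingertips stand 11 mm ahead of it and the grasp point (between the pads) lies 8 mm behind it (ctrl.tip_reach is the distance from the TCP to the fingertips, in mm); x points along the fingers, y is the direction in which the jaws open and shut, and the axes are right-handed (so a half turn about x gives the same grasp; the last joint's range is limited). The gripper opens to 85 mm and grips with 20 to 120 N. Pads are 22 mm wide; open, the fingers measure 114 mm over their backs; the gripper's body (76 mm by 85 mm) begins 54 mm behind the grasp point. The pads swing forward as they close: fully open they stand 13 mm farther back than shut.
Start: joints at [0.995, 0.259, 0.021, 1.334, 0, 1.418], TCP at [225.674, 501.565, 205.679] pointing down, gripper open.
Joint ranges: [-3.04, 3.04], [-0.91, 1.82], [-1.04, 1.36], [-1.92, 1.95], [-1.52, 1.45], [-3.14, 3.14]. Speed limits (rad/s): [2.22, 2.22, 2.79, 3.14, 3.14, 3.14].

## Interface

Orientations are given as a unit quaternion [w, x, y, z].
In Python, from station import ctrl gives the robot as it stands.
- The arm moves only by the tool arm_command, never from a script. Its argument "motion" is a list of rows, each a list of 7 numbers: the opening, from 0 (shut) to 1 (fully open), then the shift along the tool's x, y, z in m, then the turn, a rotation vector about the tool's x, y, z in degrees. In form: [[gripper, dx, dy, dz, rx, ry, rz], ...]. A call has exactly 10 rows; each row shifts and turns the pose as measured when the row begins, along the tool's axes as they then stand; what a row does not reach is not made up. A row lasts 1/8 s, in which the tool goes at most 62.5 mm and 10.7 degrees, less where a joint would pass 70% of its speed; a pose out of reach is approached as far as the arm can. A call with a gripper value outside its range is refused whole. The fingers move at their own pace and stop on an object; "grip_force" is the grip in N (left out, the last holds). Time passes only in rows, so rows that do not move let the fingers close, or fill a call up. It gives the time, the measured TCP pose, the force and the opening at its end, in the units of the state.
- ctrl.sense(): the state, without advancing time (a new reading comes with each control period).
- ctrl.get_image(name): name is "scene" or "side" or "wrist"; returns (picture, depth): 400x640x3 uint8, red, green, blue; 400x640 float32, mm along the optical axis (not along the pixel's ray), 0 where there is no reading.
- ctrl.camera_info(name): a dict with "mtx" (3x3 intrinsics, pixels), "position" and "orientation" of the camera in the world; the wrist camera has in their place "hand_eye" (4x4, takes a point from camera to tool coordinates, whose origin is the TCP and whose axes are the tool frame's). Camera axes: x right, y down, z forward; pixel columns grow to the right and rows downward; lengths in mm; the calibration is good to about 2 mm. A picture is of the moment at which its call begins: read the wrist's pose just before it. camera_info takes no time and is no camera call.
- ctrl.finish_job(): hands the job in, once; it reports no verdict.
Trained networks look in the newest picture that a camera, given by its name, has taken for a name from the list of things; names that differ only in an ending like _2 or _b are one class to them, and where a whole thing is asked for, a point or a joint stands for the part that bears it (a point fixed in the world has none). Each returns a list of dicts, best first, with "conf" (0 to 1); they miss things now and then, are a little off and sometimes report something else, mostly with a low value. They report only what shows in the picture. A call takes as long as a camera call. They do not tell look-alikes from the thing itself.
- ctrl.find_in(camera, label): "pixel" ([column, row] in pixels, amid what is visible of it).
- ctrl.spot_point(camera, label): "pixel" ([column, row] in pixels: a listed point, or the origin of a listed thing).
The state is a dict: "clock": time; "joint_pos": joint angles; "qvel": joint speeds; "joint_torque": joint torques, N m; "ee_pos": TCP position; "ee_rot": TCP orientation; "contact_force": force on the tool from outside, world axes, zero at the start; "ft_torque": the same for the moment, N m; "finger_gap": finger opening in mm.
Only numpy, scipy, OpenCV 4.12 (cv2) and the standard library are available. Lean on these libraries where they do the work, as an engineer would, in place of code of your own. Each camera call takes 0.05 s, during which the arm holds its last target.

## Working session

There is one attempt and no reset: what is moved stays moved. The work goes in short steps, Python scripts to look and compute and a tool call to move; the robot and the scene stay as the last step left them, time stands still between calls to the robot, and variables do not carry over. Pictures are saved under pics/ and viewed, and the job is handed in when it is done.

Besides the shell and the picture viewer there is one more tool, called in YAML: its name, and indented under it one key for each argument. arm_command: Moves the arm, as the interface text tells. Its arguments: {"type":"object","properties":{"motion":{"type":"array"},"grip_force":{"type":"number"}},"required":["motion"]}

```bash
ls; mkdir -p pics
cat > h.py <<'E'
import numpy as np, cv2
from scipy.spatial.transform import Rotation as R
from station import ctrl
def q2R(q): return R.from_quat([q[1],q[2],q[3],q[0]]).as_matrix()
def campose(name, s=None):
    c=ctrl.camera_info(name)
    if 'hand_eye' in c:
        s=s or ctrl.sense(); T=np.eye(4); T[:3,:3]=q2R(s['ee_rot']); T[:3,3]=s['ee_pos']
        return np.array(c['mtx']), T@np.array(c['hand_eye'])
    T=np.eye(4); T[:3,:3]=q2R(c['orientation']); T[:3,3]=c['position']
    return np.array(c['mtx']),T
def grab(name,fn):
    K,T=campose(name)
    im,d=ctrl.get_image(name)
    cv2.imwrite('pics/%s.png'%fn, im[:,:,::-1]); np.savez('pics/%s.npz'%fn,im=im,d=d,K=K,T=T)
    return im,d,K,T
def cloud(d,K,T):
    v,u=np.mgrid[:d.shape[0],:d.shape[1]]
    p=np.stack([(u-K[0,2])/K[0,0]*d,(v-K[1,2])/K[1,1]*d,d],-1)
    return p@T[:3,:3].T+T[:3,3]
def load(fn):
    z=np.load('pics/%s.npz'%fn); return z['im'],z['d'],z['K'],z['T'],cloud(z['d'],z['K'],z['T'])
E
python3 - <<'E'
from h import *
print(ctrl.sense())
for n in ['scene','side','wrist']:
    im,d,K,T=grab(n,n+'0'); print(n,T.round(3).tolist(),K.tolist(),(d>0).mean())
    for l in ['tester','tray','flag','sensor_face','drawer_front','flag_leg_top','tub','load_cell','pendant','strut']:
        f=ctrl.find_in(n,l) if l not in('sensor_face',) else []
        s=ctrl.spot_point(n,l)
        print(l,[(x['conf'],x['pixel']) for x in f][:3],'|',[(x['conf'],x['pixel']) for x in s][:3])
print(ctrl.sense()['clock'])
E
```

```text
pics
{'clock': 0.0, 'joint_pos': array([ 9.95403809e-01,  2.59192662e-01,  2.07425772e-02,  1.33372235e+00,
       -1.51710448e-05,  1.41820325e+00]), 'qvel': array([-0.00058606,  0.0011069 ,  0.00126648, -0.00131686,  0.00102374,
       -0.00145443]), 'joint_torque': array([-7.84092254e-05, -5.55644310e+01,  3.44526064e+01,  1.37306986e-02,
       -2.05925312e-04,  1.77935976e-05]), 'ee_pos': array([225.49495559, 501.28370951, 205.0584011 ]), 'ee_rot': array([ 0.69119693,  0.14791467,  0.69153332, -0.14882779]), 'contact_force': array([-0.01968041,  0.22310106,  0.57095557]), 'ft_torque': array([-0.01104633, -0.02079658,  0.05220497]), 'finger_gap': 85.5284000998256}
scene [[-0.192, 0.788, -0.584, 1258.426], [0.981, 0.158, -0.109, 211.441], [0.006, -0.594, -0.804, 1069.597], [0.0, 0.0, 0.0, 1.0]] [[485.01044463901457, 0.0, 319.75612679476274], [0.0, 485.01044463901457, 206.34690457949313], [0.0, 0.0, 1.0]] 0.99608984375
tester [(0.67, [203.1, 209.4])] | [(0.96, [207.8, 220.0])]
tray [(0.9, [383.3, 239.3])] | [(0.64, [383.5, 242.0])]
flag [(0.92, [473.6, 223.1]), (0.77, [411.9, 171.9
[... 1687 characters left out ...]
, 326.1])] | [(0.58, [308.2, 196.9]), (0.23, [332.2, 264.2])]
wrist [[0.411, 0.864, 0.291, 150.056], [0.912, -0.389, -0.132, 534.803], [-0.001, 0.32, -0.948, 373.009], [0.0, 0.0, 0.0, 1.0]] [[309.6225154543773, 0.0, 320.0663176822502], [0.0, 309.6225154543773, 199.67682699343703], [0.0, 0.0, 1.0]] 0.9955625
tester [(0.42, [265.4, 359.0])] | []
tray [(0.71, [266.1, 358.5])] | []
flag [(0.93, [231.3, 297.4]), (0.57, [373.0, 341.2])] | [(0.89, [364.0, 335.2])]
sensor_face [] | []
drawer_front [(0.72, [267.5, 357.6])] | []
flag_leg_top [(0.6, [374.8, 342.2]), (0.56, [231.9, 302.9])] | [(0.92, [388.0, 382.2]), (0.58, [213.6, 359.4])]
tub [] | []
load_cell [] | []
pendant [] | []
strut [] | []
3.0
```

View images.

View pics/scene0.png

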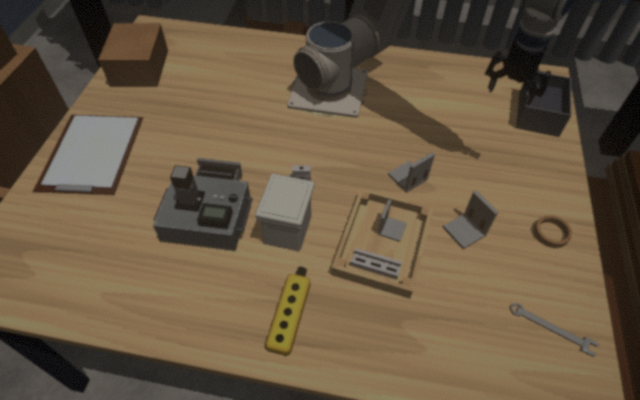

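View pics/side0.png

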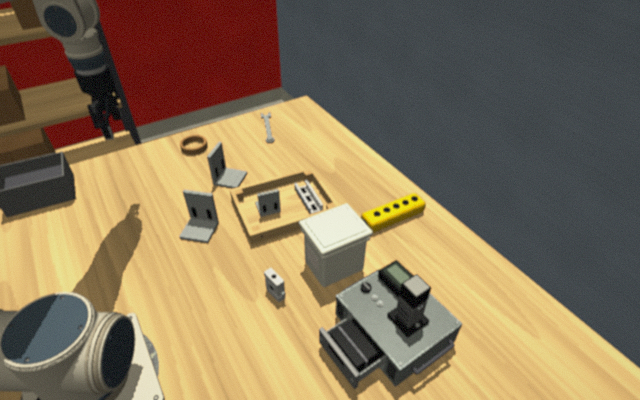

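View pics/wrist0.png

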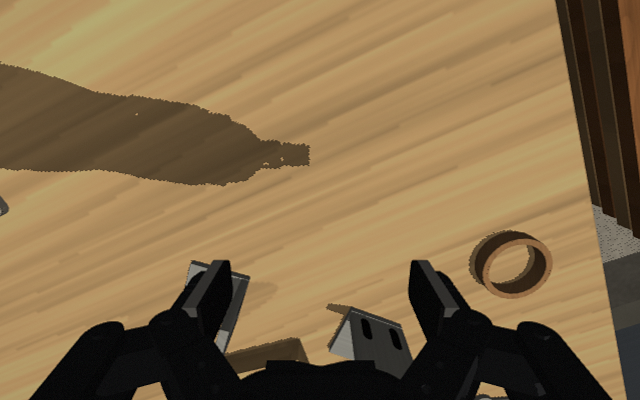

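The scene view shows the tester at about (205,210) with its drawer open at (219,165). The tub is at (285,210), and the tray at (383,240) holds the small flag at (390,222). The two larger angles at (412,172) and (473,223) lie outside the tray and are the look-alikes. Next I'll measure poses from the depth data.

```bash
cat > m.py <<'E'
from h import *
def rect(P,name):
    r=cv2.minAreaRect(P[:,:2].astype(np.float32)); print(name,len(P),'c',np.round(r[0],1),'size',np.round(r[1],1),'ang',round(r[2],2),'z',P[:,2].mean().round(1)); return r
C=[]
for n in ['scene','side']:
    im,d,K,T,P=load(n+'0'); P=P[d>0]; 
    t=P[(P[:,0]>150)&(P[:,0]<1000)&(np.abs(P[:,1])<450)]
    print(n,'table z',np.median(t[(t[:,2]<15)][:,2]))
    # tester region via rough px
    for lab,(zl,zh) in {'sensor':(185,205),'tublid':(135,152),'deck':(74,86),'meter':(104,115)}.items():
        q=t[(t[:,2]>zl)&(t[:,2]<zh)]
        m=np.zeros((1000,1000),np.uint8); ii=(q[:,0]/3).astype(int); jj=((q[:,1]+600)/3).astype(int); m[ii,jj]=255
        m=cv2.morphologyEx(m,cv2.MORPH_CLOSE,np.ones((5,5)))
        nl,L,st,ce=cv2.connectedComponentsWithStats(m)
        for k in range(1,nl):
            qq=q[L[ii,jj]==k]
            if len(qq)>60: rect(qq,n+' '+lab)
E
python3 m.py
```

```text
scene table z 0.12128714397840668
scene sensor 276 c [ 590.2 -250.6] size [43.4 40.6] ang 1.31 z 194.1
scene tublid 2129 c [575.5  -2.6] size [115.  137.6] ang 87.15 z 143.1
scene tublid 109 c [ 598.4 -242.1] size [29.1 54.2] ang 45.82 z 144.3
scene deck 2668 c [ 588. -222.] size [176.3 202.4] ang 3.03 z 80.0
scene deck 134 c [604.3  22.7] size [ 69.7 143.9] ang 44.75 z 80.1
scene meter 108 c [354.6 318.5] size [12.4 83.5] ang 46.4 z 108.1
scene meter 549 c [ 630.2 -168.5] size [57.2 74.5] ang 2.71 z 109.0
scene meter 61 c [635.4  -5.7] size [105.4   5.9] ang 89.54 z 109.1
side table z -0.5132362291461732
side sensor 461 c [ 587.2 -252.8] size [42.  40.9] ang 4.01 z 193.6
side tublid 2144 c [572.2  -4.2] size [116.2 134.4] ang 86.99 z 142.3
side tublid 163 c [ 578.1 -263. ] size [27.5 54.7] ang 49.04 z 143.7
side deck 95 c [349.1 312.3] size [12.4 80.7] ang 54.23 z 80.0
side deck 80 c [517.5 236.6] size [ 7.3 60. ] ang 79.43 z 80.0
side deck 4750 c [ 585.9 -222.3] size [172.6 202.1] ang 2.97 z 79.5
side deck 207 c [547.9 -32.9] size [ 71.4 147.1] ang 48.88 z 80.0
side meter 106 c [352.5 315.7] size [14.6 78.3] ang 45.73 z 106.8
side meter 118 c [547.2 -32.2] size [ 76.7 160.9] ang 47.86 z 109.5
side meter 86 c [ 577.7 -262.6] size [26.3 53.5] ang 46.42 z 109.5
side meter 531 c [ 627.4 -167.8] size [55.  68.5] ang 3.61 z 108.6
```

```bash
cat > m2.py <<'E'
from m import *
print('----')
for n in ['scene','side']:
    im,d,K,T,P=load(n+'0'); P=P[d>0]
    q=P[(P[:,0]>380)&(P[:,0]<495)&(P[:,1]<-120)&(P[:,1]>-330)]
    a=q[(q[:,2]>60)&(q[:,2]<74)]; r=rect(a,n+' drawer z60-74'); print(a[:,0].min(),a[:,1].min(),a[:,1].max())
    b=q[(q[:,2]>10)&(q[:,2]<75)]; print('minx pct',np.percentile(b[:,0],[0,2,5,10,50]))
    # tray & flag
    q=P[(P[:,0]>350)&(P[:,0]<800)&(P[:,1]>60)&(P[:,1]<400)]
    for zl,zh in [(36,44),(84,94),(50,94),(14,22)]:
        qq=q[(q[:,2]>zl)&(q[:,2]<zh)]
        m=np.zeros((500,500),np.uint8); ii=(qq[:,0]/3).astype(int); jj=((qq[:,1])/3).astype(int); m[ii,jj]=255
        m=cv2.morphologyEx(m,cv2.MORPH_CLOSE,np.ones((5,5)))
        nl,L,st,ce=cv2.connectedComponentsWithStats(m)
        for k in range(1,nl):
            w=qq[L[ii,jj]==k]
            if len(w)>15: rect(w,n+' z%d-%d'%(zl,zh))
    # load cell
    q=P[(P[:,0]>330)&(P[:,0]<520)&(P[:,1]>-120)&(P[:,1]<60)&(P[:,2]>50)&(P[:,2]<75)]
    if len(q)>10: rect(q,n+' lc')
    q=P[(P[:,0]>650)&(P[:,0]<1000)&(P[:,1]>-120)&(P[:,1]<120)&(P[:,2]>30)&(P[:,2]<55)]
    if len(q)>10: rect(q,n+' pend')
for f,box in [('scene0',(330,140,500,300)),('side0',(180,130,350,250)),('scene0',(140,140,330,260))]:
    im=load(f)[0]; x0,y0,x1,y1=box
    c=cv2.resize(im[y0:y1,x0:x1,::-1],None,fx=4,fy=4,interpolation=cv2.INTER_CUBIC); cv2.imwrite('pics/crop_%s_%d.png'%(f,x0),c)
E
python3 m2.py | sed -n '/----/,$p'
```

```text
----
scene drawer z60-74 471 c [ 458.8 -228. ] size [ 60.8 120. ] ang 3.11 z 64.5
426.15246683231646 -288.9323959585659 -169.1026481033113
minx pct [426.15246683 430.55769582 432.97670029 435.39795806 450.54955208]
scene z36-44 16 c [378.4 301.9] size [ 9.  29.6] ang 26.43 z 40.2
scene z36-44 1458 c [568.6 248.6] size [200.3 265. ] ang 82.71 z 39.9
scene z36-44 302 c [751.4  74.5] size [96.8 28.8] ang 0.12 z 39.9
scene z84-94 35 c [368.4 310.4] size [ 9.9 49.6] ang 35.68 z 89.0
scene z84-94 70 c [521.9 240.9] size [ 8.2 59.3] ang 78.29 z 89.8
scene z50-94 154 c [367. 308.] size [12.5 52.2] ang 45.3 z 72.7
scene z50-94 121 c [522.9 240.7] size [ 8.4 61.4] ang 78.05 z 80.5
scene z14-22 16 c [362.1 317.1] size [ 2.8 29.7] ang 43.57 z 17.9
scene z14-22 549 c [506.5 287.8] size [189.6 133.7] ang 20.7 z 17.7
scene z14-22 19 c [467.3 182.2] size [21.8 35.1] ang 74.11 z 17.7
scene z14-22 20 c [517.6 174.7] size [20.9 75.7] ang 82.56 z 16.9
scene z14-22 278 c [635.3 235.5] size [191.2  90.8] ang 71.85 z 16.5
scene z14-22 134 c [697.3 231.8] size [199.3   4.8] ang 82.39 z 18.0
scene lc 173 c [
[... 738 characters left out ...]
64.7 298.3] size [12.5 40.3] ang 60.66 z 72.6
side z50-94 280 c [518.  239.6] size [13.8 60.1] ang 79.13 z 72.6
side z14-22 32 c [365.4 298.3] size [ 7.6 36.3] ang 54.93 z 17.9
side z14-22 110 c [490.8 157.7] size [ 25.2 138.4] ang 73.59 z 18.1
side z14-22 170 c [601.1 327. ] size [ 67.8 227.4] ang 63.18 z 17.8
side z14-22 47 c [516.4 237. ] size [11.9 59.1] ang 69.87 z 17.9
side z14-22 18 c [498.8 282.8] size [36.6  6.3] ang 73.88 z 16.5
side z14-22 23 c [629.2 248. ] size [87.  18.1] ang 80.9 z 17.2
side z14-22 19 c [645.7 201.1] size [59.6 17.4] ang 86.28 z 15.7
side lc 380 c [457.5  -6.2] size [121.7  97.2] ang 2.04 z 62.7
side pend 996 c [804.8  54.6] size [ 59.2 194.1] ang 87.12 z 38.4
```

```bash
ls pics
```

```text
crop_scene0_140.png
crop_scene0_330.png
crop_side0_180.png
scene0.npz
scene0.png
side0.npz
side0.png
wrist0.npz
wrist0.png
```

View pics/crop_scene0_330.png

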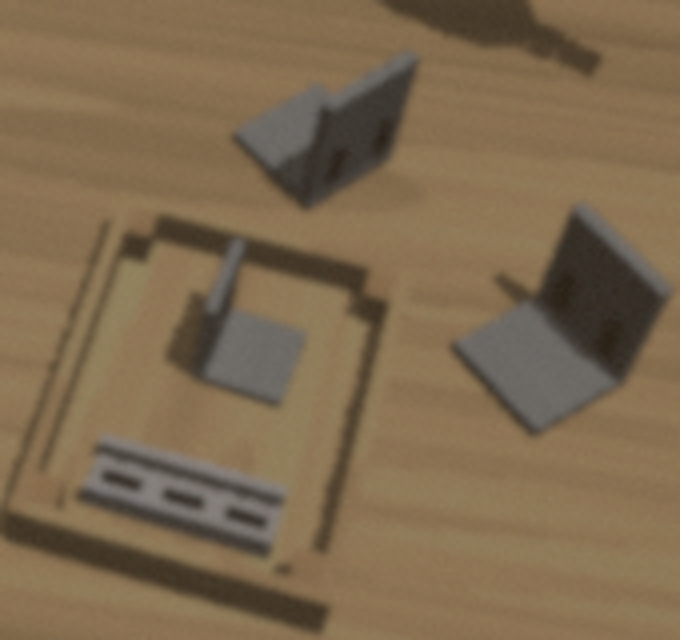

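View pics/crop_side0_180.png

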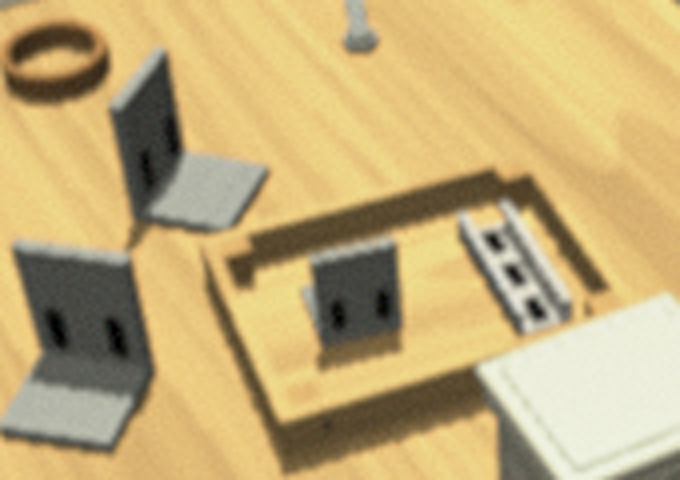

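Run:
```python
from h import *
for n in ['scene','side']:
    im,d,K,T,P=load(n+'0')
    q=P[(d>0)&(P[...,0]>485)&(P[...,0]<560)&(P[...,1]>205)&(P[...,1]<320)]
    w=q[(q[:,2]>86)&(q[:,2]<95)]
    print(n,'top',w.mean(0).round(1), w[:,0].min(),w[:,0].max())
    g=q[(q[:,2]>45)&(q[:,2]<95)]
    c=g[:,:2].mean(0); u,s,v=np.linalg.svd(g[:,:2]-c); print(c,v[0],np.degrees(np.arctan2(v[0][1],v[0][0])))
    f=q[(q[:,2]>15.5)&(q[:,2]<22)&(q[:,1]>225)]; print('foot',len(f),f[:,:2].min(0),f[:,:2].max(0),f.mean(0))
```

```text
scene top [521.9 241.2  90.1] 493.2498990049894 551.5746542315404
[527.55991849 240.82333074] [ 0.97464269 -0.22376688] -12.930376967350082
foot 339 [485.49631707 233.29818011] [559.71548147 316.10411756] [527.65063933 269.94379278  18.44588687]
side top [518.3 239.   88.9] 488.63337111614203 547.5320891459303
[517.29804998 237.21070936] [-0.97899691  0.20387509] 168.23634409023165
foot 49 [489.46349792 230.97181255] [545.65617757 299.54292094] [510.77238618 251.46971088  18.38373107]
```

The target flag stands in the tray with its leg top at about (520,240,90). The leg runs along -12° and the foot is on its +y side. The tester is at (587,-222) with yaw of about 3°, and its drawer is about 64 mm open. I'll write a planner that prints the rows.

```bash
cat > plan.py <<'E'
from h import *
def pose():
    s=ctrl.sense(); return np.array(s['ee_pos']),q2R(s['ee_rot']),s
def down(a): # tool-y yaw a deg
    a=np.radians(a);c,s=np.cos(a),np.sin(a); return np.array([[0,c,s],[0,s,-c],[-1,0,0]])
def plan(wps,p=None,Rm=None,vmax=55,wmax=9.5):
    "wps: (x,y,z,a,g)"
    if p is None: p,Rm,_=pose()
    rows=[]
    for x,y,z,a,g in wps:
        t=np.array([x,y,z],float); Rt=down(a)
        rv=R.from_matrix(Rm.T@Rt).as_rotvec(degrees=True)
        n=max(1,int(np.ceil(max(np.linalg.norm(t-p)/vmax,np.linalg.norm(rv)/wmax))))
        for i in range(n):
            pn=p+(t-p)/(n-i); 
            rv=R.from_matrix(Rm.T@Rt).as_rotvec()/(n-i)
            d=Rm.T@(pn-p)/1000
            rows.append([g]+d.round(4).tolist()+np.degrees(rv).round(2).tolist())
            p=pn; Rm=Rm@R.from_rotvec(rv).as_matrix()
    for k in range(0,len(rows),10): print('[',',\n '.join(str(r) for r in rows[k:k+10]),']',len(rows[k:k+10]))
def st():
    p,Rm,s=pose(); print('t',round(s['clock'],2),'p',p.round(1),'a',np.degrees(np.arctan2(Rm[1,1],Rm[0,1])).round(2),'down',Rm[:,0].round(3),'F',np.round(s['contact_force'],1),'gap',round(s['finger_gap'],1),'j',np.round(s['joint_pos'],2))
E
python3 - <<'E'
from plan import *
st()
# triangulate drawer_front etc
def tri(p1,p2):
    ls=[]
    for n,px in(('scene',p1),('side',p2)):
        K,T=campose(n); d=T[:3,:3]@np.array([(px[0]-K[0,2])/K[0,0],(px[1]-K[1,2])/K[1,1],1]); ls.append((T[:3,3],d/np.linalg.norm(d)))
    A=sum(np.eye(3)-np.outer(d,d) for o,d in ls); b=sum((np.eye(3)-np.outer(d,d))@o for o,d in ls); return np.linalg.solve(A,b)
print('drawer',tri([219.5,164.3],[338.5,360]).round(1)); print('face',tri([181.6,172.1],[413.9,284.5]).round(1)); print('flag',tri([387.5,228.1],[268,203.1]).round(1),'leg top',tri([382.9,206.7],[269.5,189.9]).round(1))
plan([(330,320,200,90,0),(400,100,200,90,0),(405,-100,190,90,0),(395,-231,120,92,0),(395,-231,45,93,0)])
E
```

```text
t 3.0 p [225.7 501.6 205.7] a 65.77 down [ 0. -0. -1.] F [ 0.5 -0.5  0.1] gap 85.4 j [ 1.    0.26  0.02  1.33 -0.    1.42]
drawer [ 428.8 -234.3   45.6]
face [ 586.4 -248.1  192.3]
flag [528.8 259.2  25.7] leg top [522.5 234.3  99.1]
[ [0, 0.0014, -0.0307, 0.0424, -6.06, 0.0, 0.0],
 [0, 0.0014, -0.035, 0.0389, -6.06, 0.0, 0.0],
 [0, 0.0014, -0.0389, 0.035, -6.06, 0.0, 0.0],
 [0, 0.0014, -0.0424, 0.0307, -6.06, 0.0, 0.0],
 [0, -0.0, -0.044, 0.014, 0.0, -0.0, 0.0],
 [0, -0.0, -0.044, 0.014, 0.0, -0.0, 0.0],
 [0, -0.0, -0.044, 0.014, 0.0, -0.0, 0.0],
 [0, -0.0, -0.044, 0.014, 0.0, -0.0, 0.0],
 [0, -0.0, -0.044, 0.014, 0.0, -0.0, 0.0],
 [0, 0.0025, -0.05, 0.0012, 0.0, 0.0, 0.0] ] 10
[ [0, 0.0025, -0.05, 0.0012, 0.0, 0.0, 0.0],
 [0, 0.0025, -0.05, 0.0012, 0.0, 0.0, 0.0],
 [0, 0.0025, -0.05, 0.0012, 0.0, 0.0, 0.0],
 [0, 0.0233, -0.0437, -0.0033, -0.67, 0.0, -0.0],
 [0, 0.0233, -0.0436, -0.0038, -0.67, 0.0, -0.0],
 [0, 0.0233, -0.0436, -0.0043, -0.67, -0.0, 0.0],
 [0, 0.0375, 0.0, -0.0, -0.5, 0.0, -0.0],
 [0, 0.0375, 0.0, -0.0, -0.5, -0.0, 0.0] ] 8
```

arm_command:
  motion:
    - [0,0.001,-0.031,0.042,-6,0,0]
    - [0,0.001,-0.035,0.039,-6,0,0]
    - [0,0.001,-0.039,0.035,-6,0,0]
    - [0,0.001,-0.042,0.031,-6,0,0]
    - [0,0,-0.044,0.014,0,0,0]
    - [0,0,-0.044,0.014,0,0,0]
    - [0,0,-0.044,0.014,0,0,0]
    - [0,0,-0.044,0.014,0,0,0]
    - [0,0,-0.044,0.014,0,0,0]
    - [0,0.002,-0.05,0.001,0,0,0]

```text
clock: 4.25
ee_pos: [410.1, 40.7, 199.7]
ee_rot: [0.709, -0.006, 0.706, 0.006]
contact_force: [0.0, 0.5, -0.2]
finger_gap: -0.4
```

Run:
```python
from plan import *
st()
plan([(400,-90,190,91,0),(392,-231,120,92,0),(392,-231,65,93,0)])
```

```text
t 4.25 p [410.1  40.7 199.7] a 90.98 down [ 0.004  0.001 -1.   ] F [ 0.   0.5 -0.2] gap -0.4 j [-0.11  0.02 -0.28  1.27  0.   -0.12]
[ [0, 0.0032, -0.0435, -0.0041, -0.01, 0.08, -0.02],
 [0, 0.0032, -0.0435, -0.0041, -0.01, 0.08, -0.02],
 [0, 0.0032, -0.0435, -0.0041, -0.01, 0.08, -0.02],
 [0, 0.0233, -0.0469, -0.0035, -0.33, 0.0, 0.0],
 [0, 0.0233, -0.0469, -0.0038, -0.33, 0.0, 0.0],
 [0, 0.0233, -0.0469, -0.004, -0.33, 0.0, -0.0],
 [0, 0.055, -0.0, 0.0, -1.0, -0.0, 0.0] ] 7
```

arm_command:
  motion:
    - [0,0.003,-0.0435,-0.004,0,0,0]
    - [0,0.003,-0.0435,-0.004,0,0,0]
    - [0,0.003,-0.0435,-0.004,0,0,0]
    - [0,0.023,-0.047,-0.0035,-0.3,0,0]
    - [0,0.023,-0.047,-0.004,-0.3,0,0]
    - [0,0.023,-0.047,-0.004,-0.4,0,0]
    - [0,0.055,0,0,-1,0,0]
    - [0,0,0,0,0,0,0]
    - [0,0,0,0,0,0,0]
    - [0,0,0,0,0,0,0]

```text
clock: 5.5
ee_pos: [393.5, -245.3, 68.2]
ee_rot: [0.711, -0.019, 0.702, 0.015]
contact_force: [0.0, -0.1, -0.0]
finger_gap: -0.1
```

Run:
```python
from plan import *
st()
for n in ['scene','side','wrist']: grab(n,n+'1')
im=load('side1')[0]; cv2.imwrite('pics/side1c.png',cv2.resize(im[220:400,240:500,::-1],None,fx=3,fy=3))
plan([(400,-231,43,93,0)])
```

```text
t 5.5 p [ 393.5 -245.3   68.2] a 92.73 down [ 0.013 -0.005 -1.   ] F [ 0.  -0.1 -0. ] gap -0.1 j [-0.74  0.19 -0.44  0.93  0.01 -0.79]
[ [0, 0.0249, 0.0141, 0.0069, -0.27, 0.71, 0.31] ] 1
```

View pics/side1c.png

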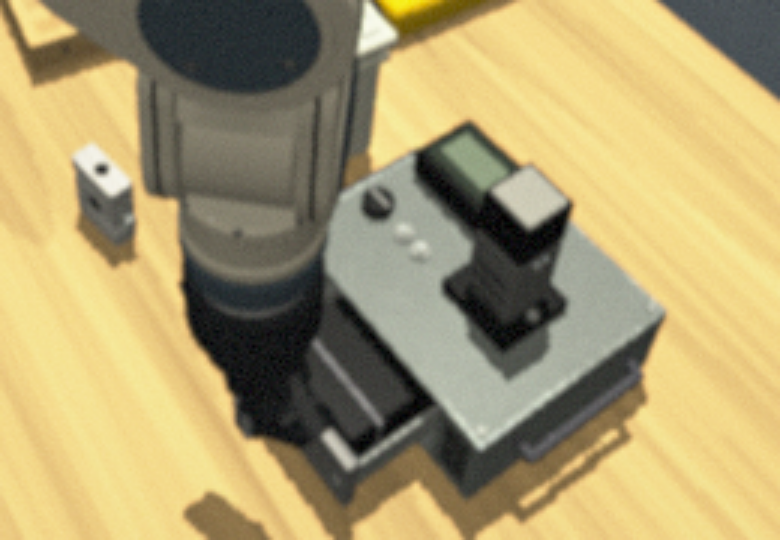

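View pics/wrist1.png

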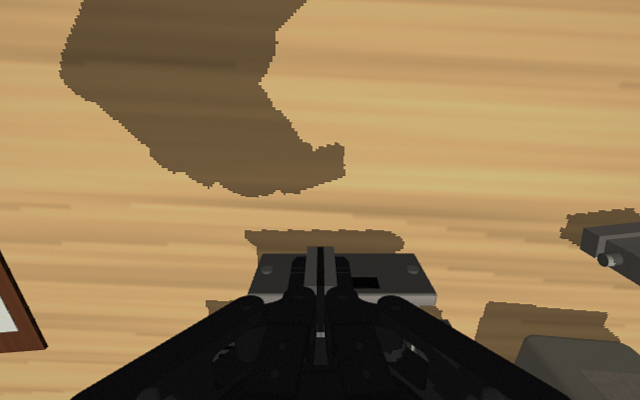

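arm_command:
  motion:
    - [0,0.025,0.008,0.003,-0.3,0.7,0.3]
    - [0,0,0,0.002,0,0,0]
    - [0,0,0,0.008,0,0,0]
    - [0,0,0,0.008,0,0,0]
    - [0,0,0,0.008,0,0,0]
    - [0,0,0,0.008,0,0,0]
    - [0,0,0,0.008,0,0,0]
    - [0,0,0,0.008,0,0,0]
    - [0,0,0,0.008,0,0,0]
    - [0,0,0,0.008,0,0,0]

```text
clock: 6.9
ee_pos: [469.1, -234.9, 47.2]
ee_rot: [0.709, -0.021, 0.705, 0.017]
contact_force: [0.1, 0.9, 0.3]
finger_gap: 0.3
```

Run:
```python
from plan import *
st()
plan([(481,-232,43,93,0)],vmax=8)
```

```text
t 6.9 p [ 469.1 -234.9   47.2] a 93.08 down [ 0.006 -0.005 -1.   ] F [0.1 0.9 0.3] gap 0.3 j [-0.62  0.31 -0.33  0.92 -0.   -0.68]
[ [0, 0.0021, 0.0011, 0.006, 0.04, 0.16, 0.15],
 [0, 0.0021, 0.0011, 0.006, 0.04, 0.16, 0.15] ] 2
```

arm_command:
  motion:
    - [0,0,0,0.003,0,0,0]
    - [0,0,0,0.003,0,0,0]
    - [0,0,0,0.003,0,0,0]
    - [0,0,0,0.003,0,0,0]
    - [0,0,0,0.003,0,0,0]
    - [0,0,0,0.003,0,0,0]
    - [0,0,0,0.003,0,0,0]
    - [0,0,0,0.003,0,0,0]
    - [0,0,0,0.003,0,0,0]
    - [0,0,0,0.003,0,0,0]

```text
clock: 8.15
ee_pos: [491.6, -233.6, 47.1]
ee_rot: [0.702, -0.02, 0.711, 0.015]
contact_force: [-16.7, -2.1, 11.8]
finger_gap: 0.4
```

Run:
```python
from plan import *
st()
```

```text
t 8.15 p [ 491.6 -233.6   47.1] a 92.89 down [-0.013 -0.007 -1.   ] F [-16.7  -2.1  11.8] gap 0.4 j [-0.59  0.35 -0.27  0.96 -0.01 -0.64]
```

Run:
```python
from plan import *
for n in ['scene','side','wrist']: grab(n,n+'2')
im=load('side2')[0]; cv2.imwrite('pics/side2c.png',cv2.resize(im[220:400,240:500,::-1],None,fx=3,fy=3))
im=load('scene2')[0]; cv2.imwrite('pics/scene2c.png',cv2.resize(im[130:270,130:330,::-1],None,fx=4,fy=4))
st()
for n in ['scene','side']:
    im,d,K,T,P=load(n+'2'); P=P[d>0]
    q=P[(P[:,0]>440)&(P[:,0]<512)&(P[:,1]<-120)&(P[:,1]>-330)&(P[:,2]>58)&(P[:,2]<73)]
    for y in range(-300,-150,10):
        w=q[np.abs(q[:,1]-y)<5]
        if len(w)>3: print(n,y,len(w),w[:,0].min().round(1),np.percentile(w[:,0],20).round(1))
```

```text
t 8.3 p [ 491.6 -233.5   47.1] a 92.9 down [-0.013 -0.007 -1.   ] F [-16.9  -2.   11.3] gap 0.1 j [-0.59  0.35 -0.27  0.96 -0.01 -0.64]
scene -270 15 464.0 468.7
scene -260 12 472.7 478.1
scene -230 18 451.0 461.7
scene -220 39 440.4 453.2
scene -210 41 440.9 453.2
scene -200 45 440.1 452.4
scene -190 31 443.8 453.1
scene -180 9 441.1 460.9
side -300 19 503.3 504.4
side -290 12 440.1 453.1
side -280 5 440.1 440.1
side -270 138 440.2 457.4
side -260 152 445.4 458.5
side -250 151 444.7 457.4
side -240 135 444.1 454.1
side -230 93 443.7 452.2
side -220 103 442.6 450.7
side -210 104 443.7 453.4
side -200 122 441.0 454.0
side -190 120 442.4 455.2
side -180 8 464.3 468.1
side -160 16 495.7 497.2
```

View pics/side2c.png

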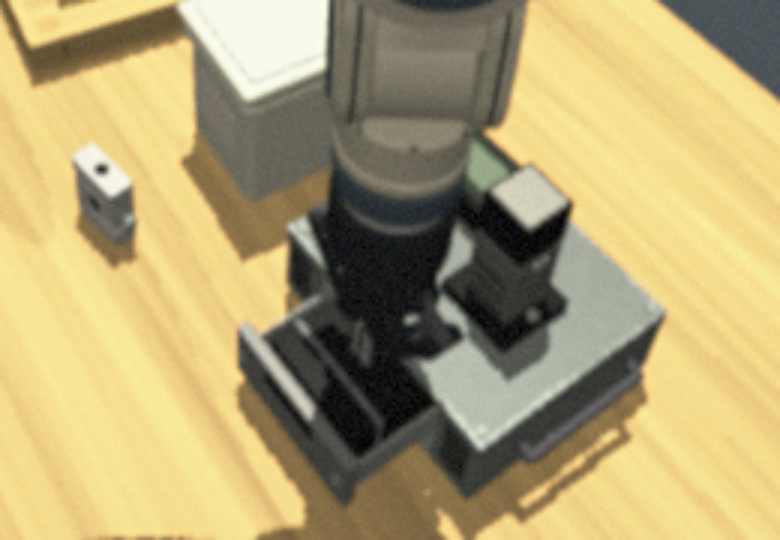

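View pics/wrist2.png

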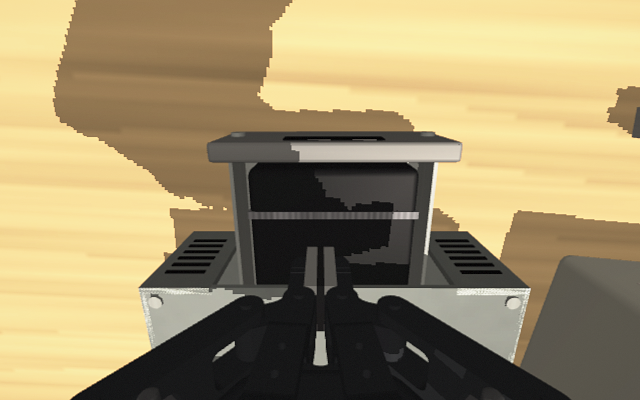

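The side and wrist views show the fingers inside the drawer, behind the front plate, so the drawer hasn't moved. I'll check the geometry before doing anything else.

Run:
```python
from plan import *
for f in ['wrist1','wrist2']:
    im,d,K,T,P=load(f)
    print(f,'cam',T[:3,3].round(1))
    for px in ([(280,258),(280,275),(280,300),(420,275),(365,283),(320,255),(320,270),(335,300)] if f=='wrist1' else [(335,150),(335,138),(335,165),(230,150),(450,150),(335,215),(313,252),(320,280),(170,310),(500,310)]):
        print(px,d[px[1],px[0]].round(1),P[px[1],px[0]].round(1))
    he=np.array(ctrl.camera_info('wrist')['hand_eye']); 
    for pt in ([0,0,0],[11,0,0]):
        c=np.linalg.inv(he)@np.array(pt+[1]); print('proj tool',pt,(K[:2,:2]@(c[:2]/c[2])+K[:2,2]).round(1),c[2].round(1))
for n in ['scene0','scene2','side0','side2']:
    im,d,K,T,P=load(n); P=P[d>0]
    q=P[(P[:,0]>400)&(P[:,0]<500)&(P[:,1]<-170)&(P[:,1]>-205)&(P[:,2]>63)&(P[:,2]<73)]
    h,e=np.histogram(q[:,0],np.arange(410,500,5)); print(n,h)
```

```text
wrist1 cam [ 308.7 -249.1  234.4]
(280, 258) 238.7 [ 431.7 -275.5   24.3]
(280, 275) 217.2 [ 431.8 -272.6   47.3]
(280, 300) 119.6 [ 385.6 -261.6  134.6]
(420, 275) 216.0 [ 426.6 -174.9   47.6]
(365, 283) 205.3 [ 427.5 -214.7   58.9]
(320, 255) 145.4 [ 381.4 -246.5  105.9]
(320, 270) 134.1 [ 381.9 -246.4  118. ]
(335, 300) 111.9 [ 379.7 -240.9  140.9]
proj tool [0, 0, 0] [321.1 241.7] 185.0
proj tool [11, 0, 0] [321.1 233.9] 195.4
wrist2 cam [ 411.  -237.1  215.5]
(335, 150) 146.2 [ 433.2 -229.9   69.1]
(335, 138) 152.8 [ 428.6 -229.9   60.7]
(335, 165) 167.8 [ 444.2 -228.5   50. ]
(230, 150) 146.8 [ 435.8 -279.6   68.9]
(450, 150) 145.9 [ 430.4 -175.8   69. ]
(335, 215) 166.9 [ 469.6 -227.2   59.1]
(313, 252) 148.9 [ 480.8 -237.9   81.5]
(320, 280) 125.7 [ 480.5 -234.4  105.9]
(170, 310) 163.5 [ 520.5 -311.9   78.3]
(500, 310) 160.2 [ 509.7 -139.8   79.9]
proj tool [0, 0, 0] [321.1 241.7] 185.0
proj tool [11, 0, 0] [321.1 233.9] 195.4
scene0 [ 0  0  0  6 20 25  1  0  1  1  4  0  2  2  2  1  0]
scene2 [ 0  0  0  8 20 21  1  1  1  0  2  1  2  1  2  2  0]
side0 [ 0  0  0 45 37  6  0  1  0  0  1  0  1  1  1  0  1]
side2 [ 0  0  0 44 38  5  0  0  0  2  1  0  1  0  2  1  0]
```

Run:
```python
from plan import *
print(ctrl.tip_reach)
he=np.array(ctrl.camera_info('wrist')['hand_eye']); print(he.round(3).tolist())
for f in ['wrist0','wrist1','wrist2']:
    im,d,K,T,P=load(f)
    v,u=np.mgrid[:400,:640]; pc=np.stack([(u-K[0,2])/K[0,0]*d,(v-K[1,2])/K[1,1]*d,d,np.ones_like(d)],-1)@he.T
    m=(d>0)&(np.abs(pc[...,1])<60)&(np.abs(pc[...,2])<14)&(pc[...,0]<15)&(pc[...,0]>-80)
    print(f,np.percentile(pc[m][:,0],[50,90,98,99.5,100]))
    for r in range(225,300,5):
        k=m[r]; 
        if k.any(): print(r,pc[r][k][:,0].max().round(1),pc[r][k][:,1].min().round(1),pc[r][k][:,1].max().round(1),pc[r][k][:,2].mean().round(1), d[r][k].mean().round(1))
    s=0
im=load('wrist2')[0]; cv2.imwrite('pics/w2c.png',cv2.resize(im[200:400,220:430,::-1],None,fx=3.5,fy=3))
```

```text
11.0
[[0.0, -0.319, 0.948, -167.315], [1.0, -0.0, -0.0, -0.572], [0.0, 0.948, 0.319, -82.881], [0.0, 0.0, 0.0, 1.0]]
wrist0 [-62.18364262 -45.65128038 -40.29137218 -38.44711219 -37.3001044 ]
260 -39.0 -49.5 48.5 -11.4 141.8
265 -38.4 -49.8 48.4 -10.9 138.5
270 -38.3 -49.1 48.1 -10.1 136.2
275 -38.5 -56.3 55.3 -8.9 134.5
280 -38.3 -56.8 55.7 -8.2 132.2
285 -39.0 -56.3 55.1 -7.6 129.6
290 -37.9 -56.3 55.6 -6.5 128.1
295 -40.5 -56.5 55.7 -6.3 125.2
wrist1 [-71.51036469 -42.63314335 -32.68163021 -30.50822589 -28.52203578]
250 -31.6 -7.0 6.1 -11.5 150.7
255 -36.2 -6.8 5.9 -11.6 145.9
260 -33.3 -13.3 12.4 -9.7 145.2
265 -38.5 -13.8 12.9 -9.7 140.8
270 -43.0 -13.9 13.0 -9.6 137.0
275 -47.1 -13.8 13.1 -9.6 133.3
280 -50.8 -13.9 13.0 -9.6 129.6
285 -55.0 -13.6 12.6 -9.8 125.9
290 -60.0 -13.5 12.6 -12.1 118.7
295 -61.2 -27.6 26.8 -12.1 115.8
wrist2 [-31.96361821 -12.16191599   2.3570469   11.49083399  14.9915766 ]
225 13.0 -49.1 -47.0 -9.9 183.8
230 14.9 -49.7 50.9 -12.8 169.9
235 12.9 -49.1 50.2 -9.9 170.7
240 14.4 -49.6 50.7 -6.8 171.9
245 13.4 -49.2 49.7 -3.8 172.6
250 14.3 -59.2 50.7 -1.8 171.3
255 7.7 -60.0 49.9 0.5 170.6
260 2.1 -59.3 50.6 1.0 166.4
265 -3.2 -59.6 50.1 2.3 164.0
270 -9.0 -59.7 50.6 3.7 161.9
275 -14.1 -59.8 47.0 -5.4 140.9
280 -20.2 -59.7 13.2 -6.8 134.6
285 -28.3 -59.3 59.5 4.5 150.5
290 -30.7 -59.7 59.6 5.6 148.5
295 -32.7 -32.4 56.6 -7.3 123.6
```

View pics/w2c.png

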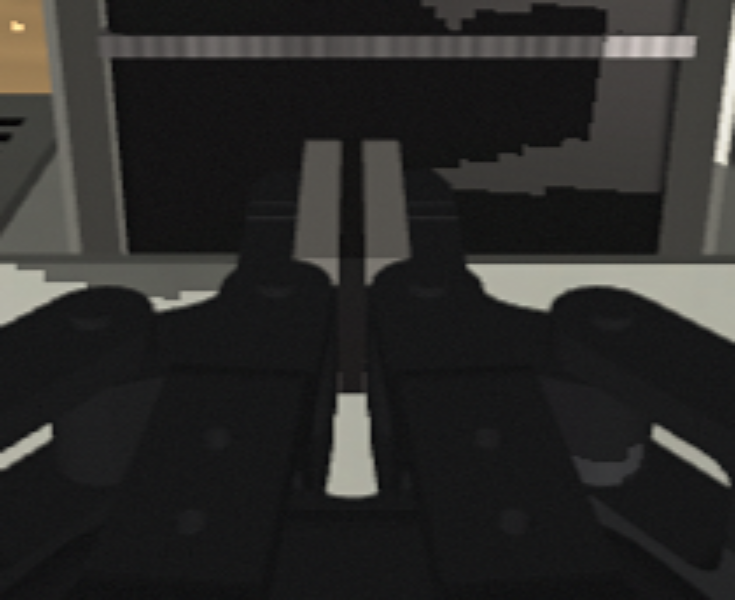

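The fingertips really stand about 40 mm behind the stated spot: the wrist depth puts the shut tips at tool x of about -29, not +11. The tips also rode over the 70 mm plate and hit the case front, which agrees with that. I'll work with tip = TCP − 29 mm, so I lift, back out and come down in front of the plate.

Run:
```python
from plan import *
for f in ['scene2','side2']:
    im,d,K,T,P=load(f)
    p,Rm,_=pose(); q=(P-p)@Rm
    m=(d>0)&(np.abs(q[...,1])<70)&(np.abs(q[...,2])<60)
    for x in range(-160,-20,10):
        k=m&(np.abs(q[...,0]-x)<5)
        if k.sum()>3: print(f,x,k.sum(),q[k][:,1].min().round(),q[k][:,1].max().round(),q[k][:,2].min().round(),q[k][:,2].max().round())
plan([(488,-233.5,55,93,0),(470,-233.5,95,93,0),(385,-235,95,93,0),(390,-236,8,93,0)])
```

```text
scene2 -160 77 -30.0 38.0 -12.0 39.0
scene2 -150 17 9.0 40.0 -5.0 34.0
scene2 -140 42 -40.0 42.0 -9.0 21.0
scene2 -130 95 -50.0 51.0 -5.0 22.0
scene2 -120 154 -60.0 62.0 -15.0 21.0
scene2 -110 106 -61.0 61.0 -10.0 20.0
scene2 -100 94 -58.0 53.0 -6.0 19.0
scene2 -90 61 -46.0 45.0 -11.0 18.0
scene2 -80 99 -41.0 38.0 -12.0 17.0
scene2 -70 37 -27.0 31.0 4.0 16.0
scene2 -60 21 -5.0 15.0 4.0 13.0
scene2 -50 29 -14.0 13.0 -4.0 14.0
scene2 -40 136 -38.0 70.0 -5.0 60.0
scene2 -30 449 -39.0 70.0 -57.0 60.0
side2 -160 127 -38.0 22.0 -39.0 17.0
side2 -150 34 -40.0 -6.0 -37.0 9.0
side2 -140 61 -43.0 -23.0 -13.0 8.0
side2 -130 102 -51.0 -8.0 -21.0 6.0
side2 -120 182 -62.0 59.0 -22.0 10.0
side2 -110 136 -63.0 59.0 -19.0 10.0
side2 -100 99 -56.0 52.0 -19.0 -6.0
side2 -90 85 -45.0 46.0 -18.0 9.0
side2 -80 125 -40.0 42.0 -15.0 10.0
side2 -70 47 -33.0 30.0 -15.0 -7.0
side2 -60 19 -15.0 6.0 -13.0 -6.0
side2 -50 32 -16.0 13.0 -13.0 -3.0
side2 -40 47 -69.0 12.0 -13.0 58.0
side2 -30 570 -70.0 69.0 -58.0 60.0
[ [0, -0.0078, 0.0002, -0.0037, -0.1, -0.74, 0.39],
 [0, -0.04, 0.0009, -0.018, 0.0, -0.0, 0.0],
 [0, 0.0, 0.0015, -0.0425, 0.0, 0.0, -0.0],
 [0, 0.0, 0.0015, -0.0425, 0.0, 0.0, -0.0],
 [0, 0.0435, -0.0006, 0.0025, 0.0, 0.0, 0.0],
 [0, 0.0435, -0.0006, 0.0025, 0.0, 0.0, 0.0] ] 6
```

arm_command:
  motion:
    - [0,-0.008,0,-0.004,0,-0.7,0.4]
    - [0,-0.04,0.001,-0.018,0,0,0]
    - [0,0,0.001,-0.043,0,0,0]
    - [0,0,0.001,-0.043,0,0,0]
    - [0,0,0,0,0,0,0]
    - [0,0.042,0,0,0,0,0]
    - [0,0.042,0,0,0,0,0]
    - [0,0,0,0,0,0,0]
    - [0,0,0,0,0,0,0]
    - [0,0,0,0,0,0,0]

```text
clock: 9.55
ee_pos: [386.9, -239.3, 16.6]
ee_rot: [0.711, -0.02, 0.703, 0.016]
contact_force: [-0.0, -0.8, 0.3]
finger_gap: -0.0
```

Run:
```python
from plan import *
st()
grab('wrist','wrist3')
im,d,K,T,P=load('wrist3'); print([P[y,x].round(1).tolist() for x,y in [(300,250),(320,260),(290,262)]])
plan([(405,-232,2,93,0)])
```

```text
t 9.55 p [ 386.9 -239.3   16.6] a 92.93 down [ 0.011 -0.006 -1.   ] F [-0.  -0.8  0.3] gap -0.0 j [-0.74  0.24 -0.54  0.78  0.   -0.79]
[[402.7, -252.6, -0.7], [375.3, -240.3, 57.9], [412.1, -259.1, -0.7]]
[ [0, 0.0149, 0.0066, 0.0181, -0.06, 0.66, 0.38] ] 1
```

View pics/wrist3.png

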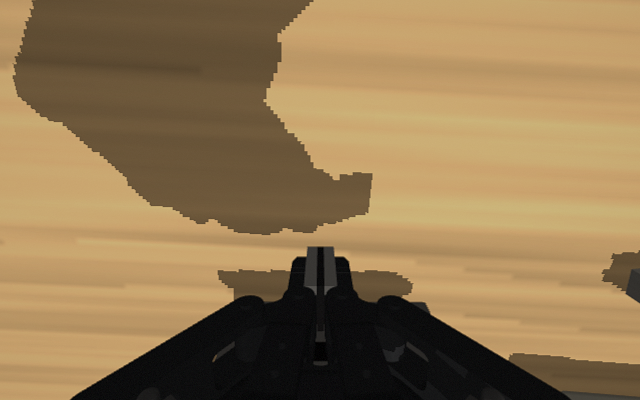

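arm_command:
  motion:
    - [0,0.015,0.004,0.008,0,0.7,0.4]
    - [0,0,0,0.006,0,0,0]
    - [0,0,0,0.008,0,0,0]
    - [0,0,0,0.008,0,0,0]
    - [0,0,0,0.008,0,0,0]
    - [0,0,0,0.008,0,0,0]
    - [0,0,0,0.008,0,0,0]
    - [0,0,0,0.008,0,0,0]
    - [0,0,0,0.008,0,0,0]
    - [0,0,0,0.006,0,0,0]

```text
clock: 10.85
ee_pos: [467.5, -231.4, 1.7]
ee_rot: [0.706, -0.018, 0.708, 0.018]
contact_force: [-14.7, -3.7, 6.3]
finger_gap: 0.2
```

Run:
```python
from plan import *
st()
```

```text
t 10.85 p [ 467.5 -231.4    1.7] a 92.91 down [-0.003 -0.001 -1.   ] F [-14.7  -3.7   6.3] gap 0.2 j [-0.62  0.36 -0.39  0.82 -0.   -0.67]
```

arm_command:
  motion:
    - [0,0,0,0.006,0,0,0]
    - [0,0,0,0.006,0,0,0]
    - [0,0,0,0.006,0,0,0]
    - [0,0,0,0.006,0,0,0]
    - [0,0,0,0.005,0,0,0]
    - [0,0,0,0.005,0,0,0]
    - [0,0,0,0.005,0,0,0]
    - [0,0,0,0.005,0,0,0]
    - [0,0,0,0.005,0,0,0]
    - [0,0,0,0.005,0,0,0]

```text
clock: 12.1
ee_pos: [470.7, -221.7, -8.4]
ee_rot: [0.669, -0.011, 0.743, 0.018]
contact_force: [-30.1, -8.0, 12.4]
finger_gap: 0.4
```

Run:
```python
from plan import *
st()
for n in ['side','wrist']: grab(n,n+'4')
im=load('side4')[0]; cv2.imwrite('pics/side4c.png',cv2.resize(im[220:400,240:500,::-1],None,fx=3,fy=3))
st()
```

```text
t 12.1 p [ 470.7 -221.7   -8.4] a 92.31 down [-0.106  0.008 -0.994] F [-30.1  -8.   12.4] gap 0.4 j [-0.57  0.43 -0.32  0.92 -0.05 -0.61]
t 12.2 p [ 470.6 -221.4   -8.8] a 92.32 down [-0.106  0.008 -0.994] F [-27.5  -6.3   7.5] gap -0.1 j [-0.57  0.43 -0.32  0.92 -0.05 -0.61]
```

View pics/side4c.png

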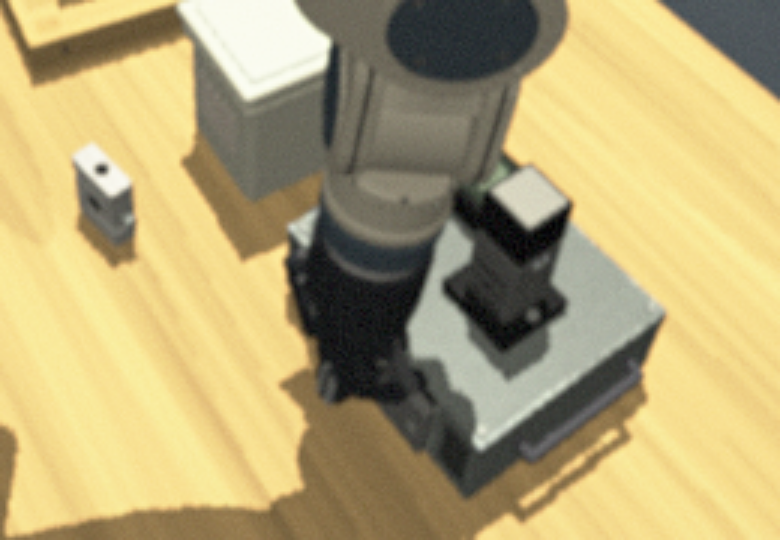

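View pics/wrist4.png

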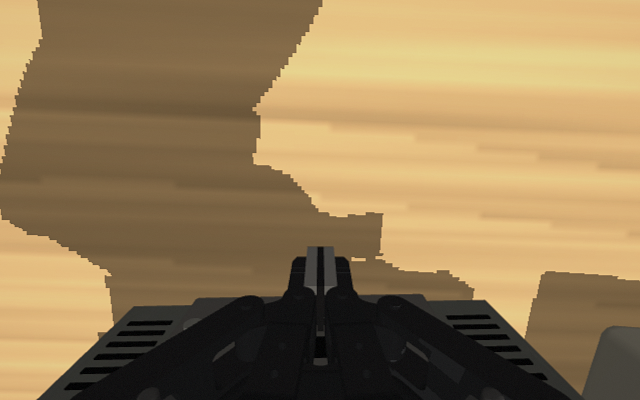

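```bash
cat > dr.py <<'E'
from plan import *
import sys
def dr(f):
    im,d,K,T,P=load(f)
    c,s=np.cos(np.radians(3)),np.sin(np.radians(3))
    L=(P-[587,-222,0])@np.array([[c,-s,0],[s,c,0],[0,0,1.]])
    ok=(d>0)
    for y in list(range(-58,60,8)):
        k=ok&(np.abs(L[...,1]-y)<4)
        a=L[k&(L[...,2]>64)&(L[...,2]<73)&(L[...,0]<-60)&(L[...,0]>-170)]
        b=L[k&(L[...,2]>77)&(L[...,2]<83)&(L[...,0]<-60)&(L[...,0]>-95)]
        fa=L[k&(L[...,2]>20)&(L[...,2]<64)&(L[...,0]<-60)&(L[...,0]>-170)]
        print(f,y,'plate top x',len(a),(a[:,0].min().round(1),a[:,0].max().round(1)) if len(a) else '', 'deck front',b[:,0].min().round(1) if len(b) else '','face',len(fa),np.percentile(fa[:,0],[5,50]).round(1) if len(fa) else '')
for f in sys.argv[1:]: dr(f)
E
python3 dr.py wrist4 side4
```

```text
wrist4 -58 plate top x 0  deck front  face 386 [-97.3 -95.4]
wrist4 -50 plate top x 0  deck front  face 323 [-97.8 -95.6]
wrist4 -42 plate top x 0  deck front  face 61 [-96.2 -95.4]
wrist4 -34 plate top x 142 (np.float64(-121.2), np.float64(-96.1)) deck front  face 112 [-96.2 -95.5]
wrist4 -26 plate top x 769 (np.float64(-122.8), np.float64(-99.3)) deck front  face 36 [-121.8 -121.2]
wrist4 -18 plate top x 1118 (np.float64(-123.5), np.float64(-96.8)) deck front  face 108 [-121.7 -116.8]
wrist4 -10 plate top x 259 (np.float64(-121.8), np.float64(-114.2)) deck front  face 313 [-121.9 -118.5]
wrist4 -2 plate top x 457 (np.float64(-123.6), np.float64(-99.9)) deck front  face 873 [-123.8 -121.3]
wrist4 6 plate top x 430 (np.float64(-121.6), np.float64(-94.4)) deck front  face 1838 [-124.  -118.4]
wrist4 14 plate top x 392 (np.float64(-123.0), np.float64(-119.1)) deck front  face 803 [-123.6 -120.9]
wrist4 22 plate top x 381 (np.float64(-121.5), np.float64(-108.5)) deck front  face 232 [-121.1 -116.5]
wrist4 30 plate top x 1019 (np.float64(-122.5), np.float64(-98.0)) deck front  face 104 [
[... 943 characters left out ...]
1 [-121.8 -117.4]
side4 -2 plate top x 10 (np.float64(-123.9), np.float64(-120.4)) deck front  face 42 [-124.8 -122.2]
side4 6 plate top x 7 (np.float64(-122.6), np.float64(-117.9)) deck front  face 35 [-125.1 -122.7]
side4 14 plate top x 9 (np.float64(-122.2), np.float64(-111.5)) deck front  face 21 [-124.8 -122. ]
side4 22 plate top x 1 (np.float64(-120.3), np.float64(-120.3)) deck front  face 5 [-121.5 -120.2]
side4 30 plate top x 9 (np.float64(-123.0), np.float64(-120.2)) deck front  face 1 [-121.1 -121.1]
side4 38 plate top x 4 (np.float64(-121.4), np.float64(-120.2)) deck front  face 0 
side4 46 plate top x 0  deck front  face 0 
side4 54 plate top x 0  deck front  face 4 [-98.8 -98.3]
```

The drawer plate face sits at local x of about -95.5, which is home, with about 27 N holding it there. I'll retract and move over the flag.

Run:
```python
from plan import *
st()
plan([(440,-224,5,93,0),(435,-200,120,93,1),(435,-150,185,93,1),(435,0,185,86,1),(500,200,185,78,1),(515,240,150,78,1)],vmax=52)
```

```text
t 12.2 p [ 470.6 -221.4   -8.8] a 92.32 down [-0.106  0.008 -0.994] F [-27.5  -6.3   7.5] gap -0.1 j [-0.57  0.43 -0.32  0.92 -0.05 -0.61]
[ [0, -0.0105, -0.0011, -0.032, -0.65, -6.07, -0.76],
 [1, -0.0383, 0.0081, -0.0012, -0.0, 0.0, 0.0],
 [1, -0.0383, 0.0081, -0.0012, -0.0, 0.0, 0.0],
 [1, -0.0383, 0.0081, -0.0012, -0.0, 0.0, 0.0],
 [1, -0.0325, 0.025, 0.0013, -0.0, 0.0, 0.0],
 [1, -0.0325, 0.025, 0.0013, -0.0, 0.0, 0.0],
 [1, 0.0, 0.0499, 0.0026, 2.33, -0.0, -0.0],
 [1, -0.0, 0.05, 0.0006, 2.33, -0.0, -0.0],
 [1, -0.0, 0.05, -0.0015, 2.33, 0.0, 0.0],
 [1, 0.0, 0.0408, 0.0102, 1.6, -0.0, -0.0] ] 10
[ [1, 0.0, 0.0411, 0.009, 1.6, -0.0, -0.0],
 [1, 0.0, 0.0413, 0.0079, 1.6, -0.0, -0.0],
 [1, 0.0, 0.0415, 0.0067, 1.6, 0.0, 0.0],
 [1, 0.0, 0.0417, 0.0056, 1.6, 0.0, 0.0],
 [1, 0.0175, 0.0211, 0.0032, -0.0, 0.0, 0.0],
 [1, 0.0175, 0.0211, 0.0032, -0.0, 0.0, 0.0] ] 6
```

arm_command:
  motion:
    - [0,-0.01,0,-0.032,-0.6,-6,-0.8]
    - [0,-0.038,0.008,-0.001,0,0,0]
    - [1,-0.038,0.008,-0.001,0,0,0]
    - [1,-0.038,0.008,-0.001,0,0,0]
    - [1,-0.033,0.025,0.001,0,0,0]
    - [1,-0.033,0.025,0.001,0,0,0]
    - [1,0,0.05,0.003,2.3,0,0]
    - [1,0,0.05,0,2.3,0,0]
    - [1,0,0.05,-0.001,2.3,0,0]
    - [1,0,0.04,0.01,1.6,0,0]

```text
clock: 13.45
ee_pos: [449.9, 47.2, 191.3]
ee_rot: [0.708, 0.04, 0.704, -0.036]
contact_force: [0.3, -0.6, 0.7]
finger_gap: 85.4
```

Run:
```python
from plan import *
st()
plan([(500,200,180,78,1),(510,238,150,78,1)],vmax=52)
```

```text
t 13.45 p [449.9  47.2 191.3] a 83.83 down [ 0.006  0.004 -1.   ] F [ 0.3 -0.6  0.7] gap 85.4 j [-0.08  0.09 -0.22  1.25  0.    0.02]
[ [1, 0.0031, 0.0393, 0.0083, 1.46, 0.08, -0.07],
 [1, 0.003, 0.0395, 0.0073, 1.46, 0.08, -0.07],
 [1, 0.0029, 0.0397, 0.0063, 1.46, 0.08, -0.07],
 [1, 0.0029, 0.0399, 0.0053, 1.46, 0.08, -0.07],
 [1, 0.03, 0.0392, 0.0019, -0.0, 0.0, -0.0] ] 5
```

arm_command:
  motion:
    - [1,0.003,0.039,0.008,1.4,0,0]
    - [1,0.003,0.039,0.007,1.4,0,0]
    - [1,0.003,0.039,0.006,1.4,0,0]
    - [1,0.003,0.038,0.005,1.4,0,0]
    - [1,0.03,0.03,0,0,0,0]
    - [1,0,0,0,0,0,0]
    - [1,0,0,0,0,0,0]
    - [1,0,0,0,0,0,0]
    - [1,0,0,0,0,0,0]
    - [1,0,0,0,0,0,0]

```text
clock: 14.7
ee_pos: [509.9, 236.5, 154.0]
ee_rot: [0.709, 0.076, 0.698, -0.069]
contact_force: [0.3, 0.0, -0.2]
finger_gap: 85.0
```

```bash
python3 - <<'E'
from plan import *
st()
for n in ['side','wrist']: grab(n,n+'5')
E
python3 dr.py side5 | head -16
```

```text
t 14.7 p [509.9 236.5 154. ] a 78.2 down [ 0.017  0.009 -1.   ] F [ 0.3  0.  -0.2] gap 85.0 j [ 0.28  0.29 -0.07  1.19  0.    0.49]
side5 -58 plate top x 26 (np.float64(-97.1), np.float64(-87.8)) deck front -87.0 face 78 [-97.  -94.2]
side5 -50 plate top x 22 (np.float64(-97.3), np.float64(-86.5)) deck front -87.1 face 35 [-98.  -96.4]
side5 -42 plate top x 23 (np.float64(-96.1), np.float64(-87.8)) deck front -87.4 face 52 [-96.7 -95.6]
side5 -34 plate top x 21 (np.float64(-96.6), np.float64(-87.5)) deck front -86.6 face 43 [-96.9 -95.9]
side5 -26 plate top x 21 (np.float64(-96.7), np.float64(-87.7)) deck front -86.1 face 41 [-97.  -96.1]
side5 -18 plate top x 21 (np.float64(-96.3), np.float64(-87.5)) deck front -86.6 face 41 [-97.4 -96.2]
side5 -10 plate top x 20 (np.float64(-96.6), np.float64(-87.2)) deck front -86.9 face 39 [-97.8 -96.4]
side5 -2 plate top x 21 (np.float64(-97.0), np.float64(-87.8)) deck front -86.0 face 38 [-97.3 -96.2]
side5 6 plate top x 23 (np.float64(-97.3), np.float64(-86.1)) deck front -86.5 face 40 [-97.3 -96.2]
side5 14 plate top x 20 (np.float64(-97.2), np.float64(-88.1)) deck front -86.8 face 34 [-97.5 -96.1]
side5 22 plate top x 22 (np.float64(-97.6), np.float64(-86.9)) deck front -86.3 face 36 [-97.3 -96.1]
side5 30 plate top x 20 (np.float64(-97.0), np.float64(-87.5)) deck front -86.3 face 32 [-97.3 -96.3]
side5 38 plate top x 19 (np.float64(-97.2), np.float64(-87.4)) deck front -87.2 face 39 [-97.2 -96.1]
side5 46 plate top x 18 (np.float64(-97.4), np.float64(-87.5)) deck front -86.6 face 29 [-97.4 -96.2]
side5 54 plate top x 20 (np.float64(-96.1), np.float64(-87.6)) deck front -86.4 face 34 [-98.  -96.3]
```

View pics/wrist5.png

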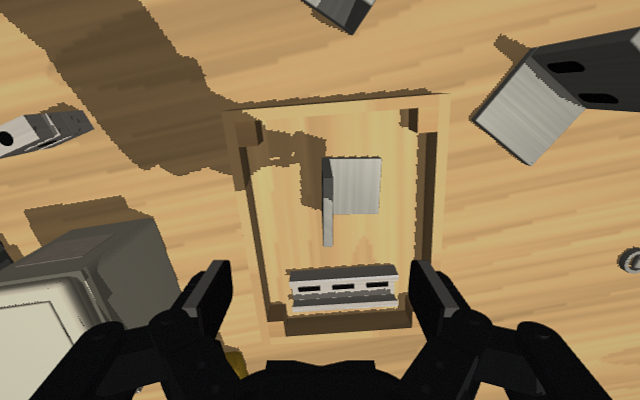

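View pics/side5.png

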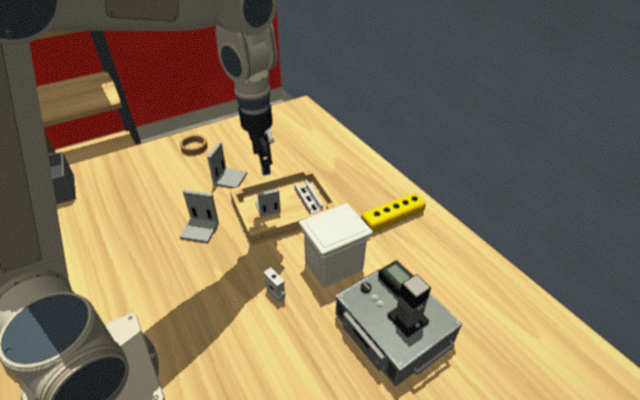

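The drawer stayed home: its plate stands 9.6 mm proud of the case, against 10 mm nominal. The wrist picture shows the flag leg edge-on from (328,160) to (328,245), with the foot to its right at (355,185). I'll fit the leg now.

```bash
cat > fl.py <<'E'
from plan import *
import sys
im,d,K,T,P=load(sys.argv[1])
q=P[(d>0)&(P[...,0]>470)&(P[...,0]<570)&(P[...,1]>200)&(P[...,1]<320)]
t=q[(q[:,2]>86)&(q[:,2]<94)]
r=cv2.minAreaRect(t[:,:2].astype(np.float32)); print('leg top',len(t),np.round(r[0],1),np.round(r[1],1),round(r[2],2),np.median(t[:,2]).round(1))
f=q[(q[:,2]>15.5)&(q[:,2]<21)]
m=np.abs(np.cross(np.append(0,0),[0,0])) if 0 else None
f=f[f[:,1]>232]; r2=cv2.minAreaRect(f[:,:2].astype(np.float32)); print('foot',len(f),np.round(r2[0],1),np.round(r2[1],1),round(r2[2],2),np.median(f[:,2]).round(1))
g=q[(q[:,2]>14)&(q[:,2]<95)]; r3=cv2.minAreaRect(g[:,:2].astype(np.float32)); print('all',np.round(r3[0],1),np.round(r3[1],1),round(r3[2],2))
E
python3 fl.py wrist5
python3 - <<'E'
from plan import *
he=np.array(ctrl.camera_info('wrist')['hand_eye'])
im,d,K,T,P=load('wrist5')
v,u=np.mgrid[:400,:640]; pc=np.stack([(u-K[0,2])/K[0,0]*d,(v-K[1,2])/K[1,1]*d,d,np.ones_like(d)],-1)@he.T
m=(d>0)&(d<160)
for r in range(255,335,8):
    k=m[r]&(u[r]<320)&(u[r]>150); 
    if k.any(): 
        i=np.where(k)[0]; print(r,i.max(),pc[r][i.max()].round(1)[:3], i.min(), pc[r][i.min()].round(1)[:3])
E
```

```text
leg top 698 [519.4 241.1] [ 8.  60.1] 78.4 88.9
foot 2611 [524.4 266.8] [59.7 59.6] 78.23 17.0
all [524.5 266.5] [60.3 60.2] 78.33
263 230 [-38.  -43.4  -7.5] 211 [-44.3 -49.9 -11.2]
271 231 [-38.4 -43.2  -3.4] 200 [-44.8 -55.1  -7.4]
279 232 [-37.5 -43.4   1.6] 191 [-51.2 -56.7  -7.3]
287 232 [-39.5 -43.2   4.7] 185 [-57.7 -56.5  -7.7]
295 232 [-40.3 -43.3   8.7] 180 [-63.4 -56.1  -7.9]
303 230 [-45.7 -42.9   9.2] 174 [-67.3 -56.9  -7.1]
311 226 [-51.  -43.2   9.5] 163 [-80.1 -53.9 -13.6]
319 223 [-56.  -43.1   9.7] 151 [-83.  -56.6 -12.7]
327 220 [-60.1 -43.2  10.4] 151 [-86.9 -54.6 -12.8]
```

Run:
```python
from plan import *
plan([(519.3,241,140,78.3,1),(519.3,241,70,78.3,1)],vmax=40)
```

```text
[ [1, 0.0141, 0.006, 0.0082, -0.09, 0.85, -0.68],
 [1, 0.035, 0.0, -0.0, 0.0, -0.0, 0.0],
 [1, 0.035, 0.0, -0.0, 0.0, -0.0, 0.0] ] 3
```

arm_command:
  motion:
    - [1,0.014,0.006,0.008,0,0.8,-0.7]
    - [1,0,0,0,0,0,0]
    - [1,0.035,0,0,0,0,0]
    - [1,0.035,0,0,0,0,0]
    - [1,0,0,0,0,0,0]
    - [1,0,0,0,0,0,0]
    - [1,0,0,0,0,0,0]
    - [1,0,0,0,0,0,0]
    - [1,0,0,0,0,0,0]
    - [1,0,0,0,0,0,0]

```text
clock: 16.05
ee_pos: [522.6, 242.2, 71.1]
ee_rot: [0.705, 0.073, 0.702, -0.072]
contact_force: [0.3, 0.1, -0.5]
finger_gap: 85.2
```

Run:
```python
from plan import *
st()
plan([(519.3,241,26,78.3,1)],vmax=24)
```

```text
t 16.05 p [522.6 242.2  71.1] a 78.22 down [ 0.004  0.    -1.   ] F [ 0.3  0.1 -0.5] gap 85.2 j [ 0.29  0.37 -0.17  1.03 -0.    0.49]
[ [1, 0.0226, -0.001, -0.0016, -0.04, 0.12, -0.03],
 [1, 0.0226, -0.0009, -0.0015, -0.04, 0.12, -0.03] ] 2
```

arm_command:
  motion:
    - [1,0.022,-0.001,-0.002,0,0,0]
    - [1,0.021,-0.001,-0.001,0,0,0]
    - [1,0,0,0,0,0,0]
    - [1,0,0,0,0,0,0]
    - [0,0,0,0,0,0,0]
    - [0,0,0,0,0,0,0]
    - [0,0,0,0,0,0,0]
    - [0,0,0,0,0,0,0]
    - [0,0,0,0,0,0,0]
    - [0,0,0,0,0,0,0]
  grip_force: 70

```text
clock: 17.3
ee_pos: [521.4, 241.4, 31.0]
ee_rot: [0.707, 0.073, 0.7, -0.072]
contact_force: [1.0, 0.8, -0.2]
finger_gap: 7.2
```

```bash
python3 - <<'E'
from plan import *
st()
for n in ['side','wrist']: grab(n,n+'6')
im=load('side6')[0]; cv2.imwrite('pics/side6c.png',cv2.resize(im[120:260,180:360,::-1],None,fx=4,fy=4))
E
python3 fl.py wrist6
```

```text
t 17.3 p [521.4 241.4  31. ] a 78.22 down [ 0.01   0.002 -1.   ] F [ 1.   0.8 -0.2] gap 7.2 j [ 0.29  0.4  -0.24  0.92 -0.    0.49]
leg top 3084 [519.2 243.2] [58.8 32. ] 8.5 89.1
foot 6279 [524.9 266.7] [60.  60.6] 78.15 17.1
all [523.2 259. ] [76.1 60.7] 78.13
```

View pics/wrist6.png

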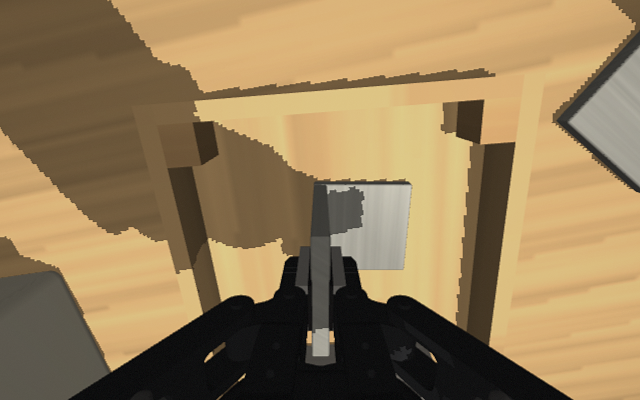

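View pics/side6c.png

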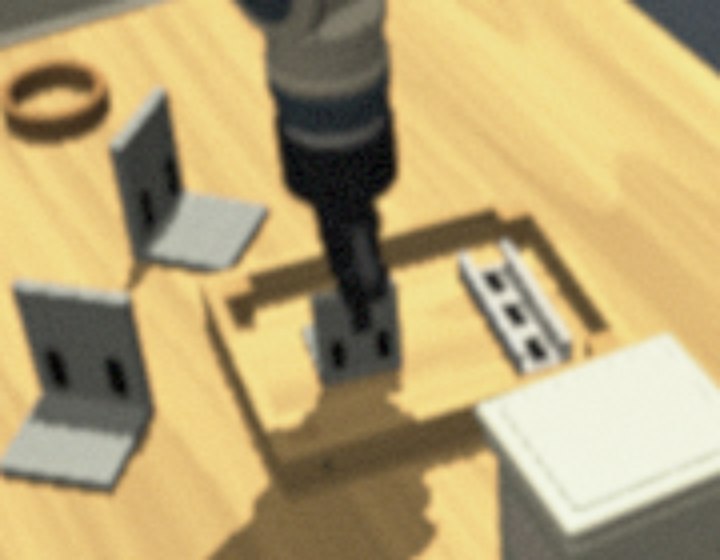

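The fingers hold the leg with a 7.2 mm gap at TCP z=31, about 35 mm onto the leg. I'll lift it straight up.

arm_command:
  motion:
    - [0,-0.005,0,0,0,0,0]
    - [0,-0.015,0,0,0,0,0]
    - [0,-0.03,0,0,0,0.3,0]
    - [0,-0.03,0,0,0,0.3,0]
    - [0,-0.03,0,0,0,0,0]
    - [0,-0.03,0,0,0,0,0]
    - [0,-0.03,0,0,0,0,0]
    - [0,-0.03,0,0,0,0,0]
    - [0,-0.015,0,0,0,0,0]
    - [0,0,0,0,0,0,0]
  grip_force: 80

```text
clock: 18.65
ee_pos: [518.2, 240.3, 257.9]
ee_rot: [0.702, 0.074, 0.705, -0.071]
contact_force: [0.1, -0.3, -5.7]
finger_gap: 7.1
```

Run:
```python
from plan import *
st()
grab('wrist','wrist7')
plan([(556,0,266,86,0),(592,-277,266,93,0)],vmax=40)
```

```text
t 18.65 p [518.2 240.3 257.9] a 78.24 down [-0.003  0.004 -1.   ] F [ 0.1 -0.3 -5.7] gap 7.1 j [0.28 0.29 0.2  1.48 0.   0.49]
[ [0, -0.0014, -0.0325, 0.0123, -1.11, -0.04, -0.02],
 [0, -0.0014, -0.0327, 0.0117, -1.11, -0.04, -0.02],
 [0, -0.0014, -0.0329, 0.011, -1.11, -0.04, -0.02],
 [0, -0.0013, -0.0332, 0.0104, -1.11, -0.04, -0.02],
 [0, -0.0013, -0.0333, 0.0098, -1.11, -0.04, -0.02],
 [0, -0.0013, -0.0335, 0.0091, -1.11, -0.04, -0.02],
 [0, -0.0013, -0.0337, 0.0085, -1.11, -0.04, -0.02],
 [0, 0.0, -0.0391, 0.0079, -1.0, -0.0, 0.0],
 [0, 0.0, -0.0392, 0.0072, -1.0, -0.0, 0.0],
 [0, 0.0, -0.0394, 0.0065, -1.0, -0.0, 0.0] ] 10
[ [0, 0.0, -0.0395, 0.0058, -1.0, -0.0, 0.0],
 [0, 0.0, -0.0396, 0.0051, -1.0, 0.0, -0.0],
 [0, 0.0, -0.0397, 0.0045, -1.0, 0.0, -0.0],
 [0, 0.0, -0.0397, 0.0038, -1.0, 0.0, -0.0] ] 4
```

View pics/wrist7.png

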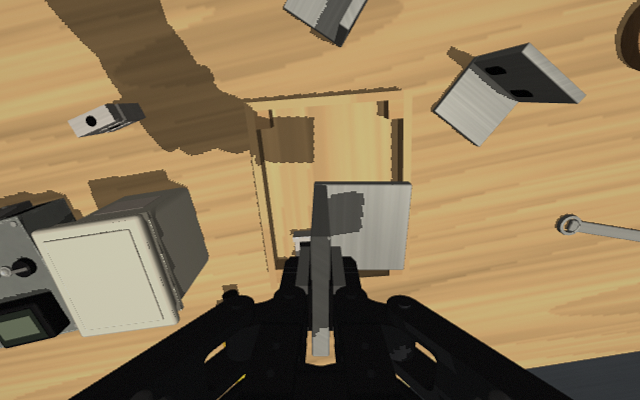

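arm_command:
  motion:
    - [0,-0.001,-0.02,0.007,-1,0,0]
    - [0,-0.001,-0.033,0.012,-1,0,0]
    - [0,-0.001,-0.033,0.011,-1,0,0]
    - [0,-0.001,-0.033,0.01,-1,0,0]
    - [0,-0.001,-0.033,0.01,-1,0,0]
    - [0,-0.001,-0.034,0.009,-1,0,0]
    - [0,-0.001,-0.034,0.009,-1,0,0]
    - [0,0,-0.039,0.008,-1,0,0]
    - [0,0,-0.039,0.007,-1,0,0]
    - [0,0,-0.03,0.006,-1,0,0]

```text
clock: 19.95
ee_pos: [563.8, -104.3, 253.1]
ee_rot: [0.7, 0.009, 0.714, -0.005]
contact_force: [0.3, -0.2, -4.6]
finger_gap: 6.9
```

Run:
```python
from plan import *
st()
plan([(592,-270,266,93,0)],vmax=36)
```

```text
t 19.95 p [ 563.8 -104.3  253.1] a 88.85 down [-0.021  0.005 -1.   ] F [ 0.3 -0.2 -4.6] gap 6.9 j [-0.33  0.31  0.21  1.49 -0.   -0.31]
[ [0, -0.0029, -0.033, 0.0063, -0.83, -0.23, -0.06],
 [0, -0.0028, -0.0331, 0.0058, -0.83, -0.23, -0.06],
 [0, -0.0027, -0.0332, 0.0053, -0.83, -0.23, -0.06],
 [0, -0.0027, -0.0333, 0.0048, -0.83, -0.23, -0.06],
 [0, -0.0026, -0.0333, 0.0044, -0.83, -0.23, -0.06] ] 5
```

arm_command:
  motion:
    - [0,-0.003,-0.033,0.006,-0.8,-0.2,0]
    - [0,-0.003,-0.033,0.006,-0.8,-0.2,0]
    - [0,-0.003,-0.033,0.005,-0.8,-0.2,0]
    - [0,-0.003,-0.03,0.005,-0.8,-0.2,0]
    - [0,-0.002,-0.02,0.004,-0.8,-0.2,0]
    - [0,0,0,0,0,0,0]
    - [0,0,0,0,0,0,0]
    - [0,0,0,0,0,0,0]
    - [0,0,0,0,0,0,0]
    - [0,0,0,0,0,0,0]

```text
clock: 21.2
ee_pos: [588.4, -257.1, 257.6]
ee_rot: [0.702, -0.013, 0.712, 0.022]
contact_force: [-0.2, 0.3, -4.2]
finger_gap: 6.5
```

Run:
```python
from plan import *
st()
for n in ['scene','side','wrist']: grab(n,n+'8')
im=load('side8')[0]; cv2.imwrite('pics/side8c.png',cv2.resize(im[220:400,300:500,::-1],None,fx=4,fy=3.3))
im=load('scene8')[0]; cv2.imwrite('pics/scene8c.png',cv2.resize(im[100:270,100:330,::-1],None,fx=3.4,fy=3.4))
st()
```

```text
t 21.2 p [ 588.4 -257.1  257.6] a 92.89 down [-0.015  0.012 -1.   ] F [-0.2  0.3 -4.2] gap 6.5 j [-0.54  0.43  0.41  1.57  0.   -0.59]
t 21.35 p [ 588.4 -257.4  257.5] a 92.88 down [-0.015  0.012 -1.   ] F [ 0.2  0.1 -4.7] gap 7.1 j [-0.54  0.43  0.41  1.57  0.   -0.59]
```

View pics/side8c.png

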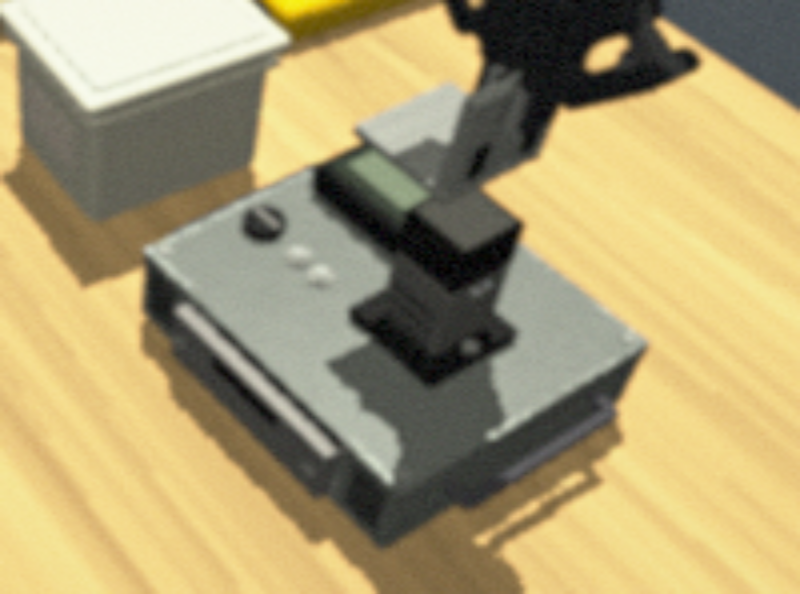

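View pics/scene8c.png

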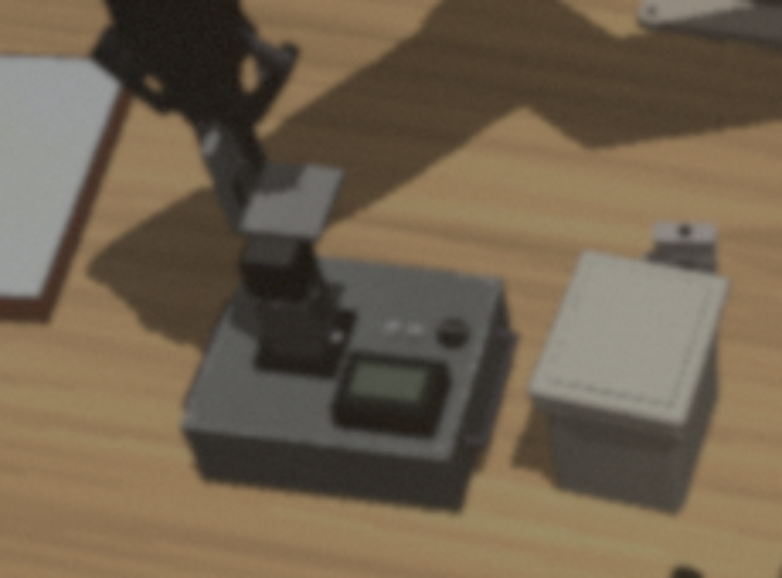

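View pics/wrist8.png

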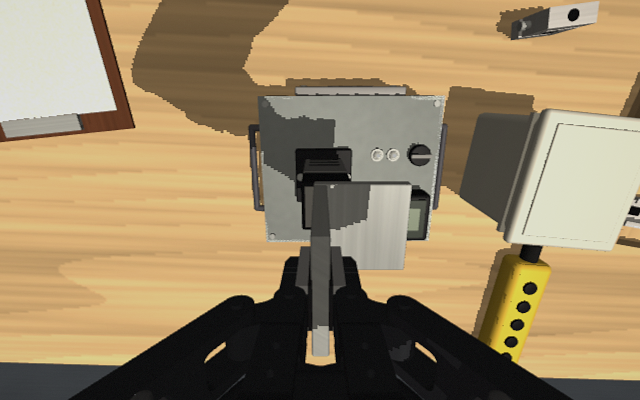

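```bash
cat > ff.py <<'E'
from plan import *
import sys
for f in sys.argv[2:]:
    im,d,K,T,P=load(f); z0=float(sys.argv[1])
    k=(d>0)&(np.abs(P[...,2]-z0)<10)&(np.abs(P[...,0]-588)<55)&(P[...,1]>-300)&(P[...,1]<-170)
    q=P[k]
    if len(q)<20: print(f,'few',len(q)); continue
    for _ in range(4):
        A=np.c_[q[:,:2]-q[:,:2].mean(0),np.ones(len(q))]; c,*_=np.linalg.lstsq(A,q[:,2],rcond=None); r=q[:,2]-A@c; q=q[np.abs(r)<max(1.5,2*np.median(np.abs(r)))] if _<3 else q
    rr=cv2.minAreaRect(q[:,:2].astype(np.float32))
    print(f,len(q),'rect c',np.round(rr[0],1),np.round(rr[1],1),round(rr[2],2),'plane slope',c[:2].round(3),'z mean',c[2].round(1), 'at',q[:,:2].mean(0).round(1))
E
python3 ff.py 244 wrist8 scene8 side8; python3 ff.py 194 scene0 side0
python3 - <<'E'
from h import *
# meter/deck in wrist8 for tester yaw & position check
im,d,K,T,P=load('wrist8'); q=P[(d>0)&(np.abs(P[...,2]-80)<4)&(P[...,1]<-110)&(P[...,1]>-340)&(P[...,0]>480)&(P[...,0]<690)]
r=cv2.minAreaRect(q[:,:2].astype(np.float32)); print(len(q),r, q[:,2].mean())
E
```

```text
15600 ((586.69775390625, -221.70887756347656), (169.66461181640625, 200.7410888671875), 2.874624490737915) 79.04756144881318Traceback (most recent call last):
  File "ff.py", line 9, in <module>
    A=np.c_[q[:,:2]-q[:,:2].mean(0),np.ones(len(q))]; c,*_=np.linalg.lstsq(A,q[:,2],rcond=None); r=q[:,2]-A@c; q=q[np.abs(r)<max(1.5,2*np.median(np.abs(r)))] if _<3 else q
                                                                                                                                                                 ^^^
TypeError: '<' not supported between instances of 'list' and 'int'
Traceback (most recent call last):
  File "ff.py", line 9, in <module>
    A=np.c_[q[:,:2]-q[:,:2].mean(0),np.ones(len(q))]; c,*_=np.linalg.lstsq(A,q[:,2],rcond=None); r=q[:,2]-A@c; q=q[np.abs(r)<max(1.5,2*np.median(np.abs(r)))] if _<3 else q
                                                                                                                                                                 ^^^
TypeError: '<' not supported between instances of 'list' and 'int'
```

```bash
sed -i 's/for _ in range(4)/for it in range(4)/; s/if _<3/if it<3/' ff.py
python3 ff.py 244 wrist8 scene8 side8; python3 ff.py 194 scene0 side0
```

```text
wrist8 6155 rect c [ 584.8 -231.7] [60.4 59.7] 2.99 plane slope [-0.023  0.009] z mean 244.0 at [ 580.8 -226.1]
scene8 368 rect c [ 586.7 -230.5] [62.  60.4] 2.97 plane slope [-0.024 -0.   ] z mean 245.0 at [ 587.3 -227.5]
side8 409 rect c [ 583.5 -232.2] [61.1 60.2] 2.69 plane slope [-0.01  -0.002] z mean 244.6 at [ 575.9 -223.9]
scene0 178 rect c [ 589.8 -250.6] [42.  40.5] 1.46 plane slope [-0.052 -0.029] z mean 194.9 at [ 589.9 -250.5]
side0 280 rect c [ 586.5 -252.9] [40.5 40.1] 1.85 plane slope [0.035 0.017] z mean 194.3 at [ 587.4 -253.3]
```

Run:
```python
from plan import *
plan([(591.7,-277.4,250,92.9,0),(591.7,-277.4,230,92.9,0)],vmax=12)
```

```text
[ [0, 0.0036, -0.0101, 0.0012, -0.01, -0.41, -0.37],
 [0, 0.0037, -0.0101, 0.0012, -0.01, -0.41, -0.37],
 [0, 0.01, 0.0, -0.0, -0.0, -0.0, -0.0],
 [0, 0.01, 0.0, -0.0, -0.0, -0.0, -0.0] ] 4
```

arm_command:
  motion:
    - [0,0,-0.01,0.0015,0,-0.4,-0.4]
    - [0,0,-0.01,0.0015,0,-0.4,-0.4]
    - [0,0,0,0,0,0,0]
    - [0,0.006,0,0,0,0,0]
    - [0,0.006,0,0,0,0,0]
    - [0,0.005,0,0,0,0,0]
    - [0,0,0,0,0,0,0]
    - [0,0,0,0,0,0,0]
    - [0,0,0,0,0,0,0]
    - [0,0,0,0,0,0,0]

```text
clock: 22.6
ee_pos: [592.6, -278.6, 238.9]
ee_rot: [0.707, -0.018, 0.707, 0.017]
contact_force: [-0.1, -0.4, -5.5]
finger_gap: 6.8
```

```bash
python3 - <<'E'
from plan import *
st()
for n in ['scene','side','wrist']: grab(n,n+'9')
st()
plan([(591.7,-277.4,226.5,92.9,0)],vmax=12)
E
python3 ff.py 225 wrist9 scene9 side9
```

```text
t 22.6 p [ 592.6 -278.6  238.9] a 92.88 down [ 0.    -0.002 -1.   ] F [-0.1 -0.4 -5.5] gap 6.8 j [-0.57  0.44  0.38  1.51 -0.   -0.62]
t 22.75 p [ 592.6 -278.6  238.8] a 92.87 down [ 0.    -0.002 -1.   ] F [-0.2 -0.1 -5.2] gap 6.8 j [-0.57  0.44  0.38  1.51 -0.   -0.62]
[ [0, 0.0062, 0.0007, -0.0004, -0.01, 0.0, 0.05],
 [0, 0.0062, 0.0006, -0.0004, -0.01, 0.0, 0.05] ] 2
wrist9 6166 rect c [ 589.2 -253.2] [60.4 59.9] 2.89 plane slope [-0.008 -0.003] z mean 224.7 at [ 585.2 -247.7]
scene9 322 rect c [ 590.7 -249.3] [61.1 54.9] 2.61 plane slope [-0.017 -0.017] z mean 225.8 at [ 590.6 -248.4]
side9 412 rect c [ 587.8 -254.1] [61.1 60.7] 2.27 plane slope [ 0.01  -0.021] z mean 225.2 at [ 581.  -245.8]
```

arm_command:
  motion:
    - [0,0.003,0.001,-0.001,0,0,0]
    - [0,0.003,0,0,0,0,0]
    - [0,0.003,0,0,0,0,0]
    - [0,0.001,0,0,0,0,0]
    - [0,0,0,0,0,0,0]
    - [0,0,0,0,0,0,0]
    - [0,0,0,0,0,0,0]
    - [0,0,0,0,0,0,0]
    - [0,0,0,0,0,0,0]
    - [0,0,0,0,0,0,0]

```text
clock: 24.0
ee_pos: [591.5, -277.7, 228.1]
ee_rot: [0.707, -0.018, 0.707, 0.017]
contact_force: [0.3, -0.1, -4.7]
finger_gap: 6.9
```

```bash
python3 - <<'E'
from plan import *
st()
for n in ['scene','side','wrist']: grab(n,n+'10')
st()
im=load('side10')[0]; a=cv2.resize(im[220:400,300:500,::-1],None,fx=3,fy=3); 
cv2.imwrite('pics/side10c.png',a)
E
python3 ff.py 213 wrist10 scene10 side10; python3 dr.py side10 | head -6
```

```text
t 24.0 p [ 591.5 -277.7  228.1] a 92.87 down [ 0.    -0.002 -1.   ] F [ 0.3 -0.1 -4.7] gap 6.9 j [-0.57  0.44  0.35  1.48 -0.   -0.62]
t 24.15 p [ 591.5 -277.7  228.1] a 92.87 down [ 0.    -0.002 -1.   ] F [-0.3 -0.1 -4.9] gap 6.6 j [-0.57  0.44  0.35  1.48 -0.   -0.62]
wrist10 6160 rect c [ 588.  -252.2] [60.8 59.7] 3.1 plane slope [-0.008 -0.005] z mean 214.1 at [ 584.  -246.8]
scene10 306 rect c [ 590.2 -249.7] [60.3 62.6] 88.61 plane slope [-0.002 -0.012] z mean 214.7 at [ 590.7 -248.2]
side10 412 rect c [ 587.  -252.9] [60.3 60.6] 1.72 plane slope [-0.004 -0.003] z mean 214.4 at [ 580.1 -244.2]
side10 -58 plate top x 21 (np.float64(-97.1), np.float64(-87.8)) deck front -87.3 face 77 [-97.1 -95.2]
side10 -50 plate top x 22 (np.float64(-96.5), np.float64(-86.9)) deck front -86.3 face 29 [-97.7 -96.1]
side10 -42 plate top x 23 (np.float64(-97.0), np.float64(-86.7)) deck front -86.9 face 54 [-97.1 -95.9]
side10 -34 plate top x 20 (np.float64(-95.9), np.float64(-87.3)) deck front -86.2 face 43 [-96.7 -96. ]
side10 -26 plate top x 22 (np.float64(-97.4), np.float64(-87.4)) deck front -86.1 face 39 [-97.5 -96.1]
side10 -18 plate top x 20 (np.float64(-96.9), np.float64(-87.4)) deck front -86.7 face 44 [-97.2 -96.4]
```

View pics/side10c.png

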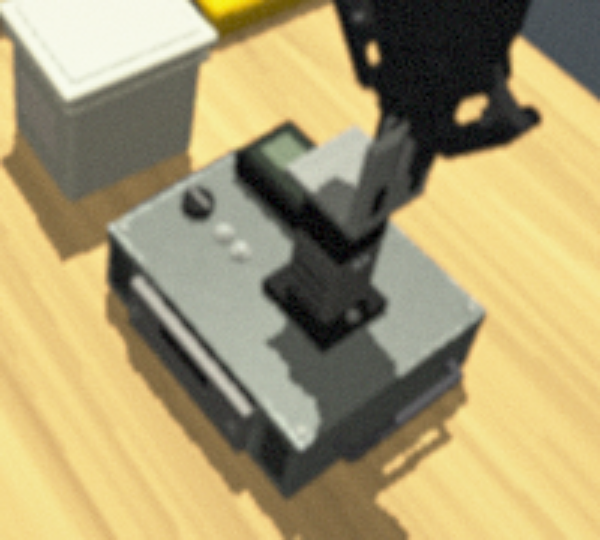

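arm_command:
  motion:
    - [0,0.0015,0,0,0,0,0]
    - [0,0,0,0,0,0,0]
    - [0,0,0,0,0,0,0]
    - [0,0,0,0,0,0,0]
    - [0,0,0,0,0,0,0]
    - [0,0,0,0,0,0,0]
    - [0,0,0,0,0,0,0]
    - [0,0,0,0,0,0,0]
    - [0,0,0,0,0,0,0]
    - [0,0,0,0,0,0,0]

```text
clock: 25.4
ee_pos: [591.4, -277.7, 226.5]
ee_rot: [0.707, -0.018, 0.707, 0.017]
contact_force: [0.9, 0.0, -5.1]
finger_gap: 6.9
```

```bash
python3 - <<'E'
from plan import *
st()
for n in ['wrist','side','scene']: grab(n,n+'11')
st(); print(np.abs(ctrl.sense()['qvel']).max())
E
python3 ff.py 212 wrist11 side11 scene11
```

```text
t 25.4 p [ 591.4 -277.7  226.5] a 92.87 down [ 0.    -0.002 -1.   ] F [ 0.9  0.  -5.1] gap 6.9 j [-0.57  0.44  0.34  1.48 -0.   -0.62]
t 25.55 p [ 591.5 -277.7  226.5] a 92.88 down [ 0.    -0.002 -1.   ] F [-0.6 -0.1 -5.4] gap 6.9 j [-0.57  0.44  0.34  1.48 -0.   -0.62]
0.0019004422708698149
wrist11 6139 rect c [ 588.  -252.2] [60.4 59.9] 2.97 plane slope [-0.008 -0.005] z mean 212.4 at [ 584.1 -246.8]
side11 413 rect c [ 586.5 -253.2] [59.7 60.7] 2.49 plane slope [-0.001 -0.009] z mean 212.9 at [ 579.8 -244.3]
scene11 341 rect c [ 589.5 -251.5] [62.2 60.4] 1.15 plane slope [-0.002 -0.015] z mean 213.2 at [ 590.  -249.4]
```

View pics/scene11.png

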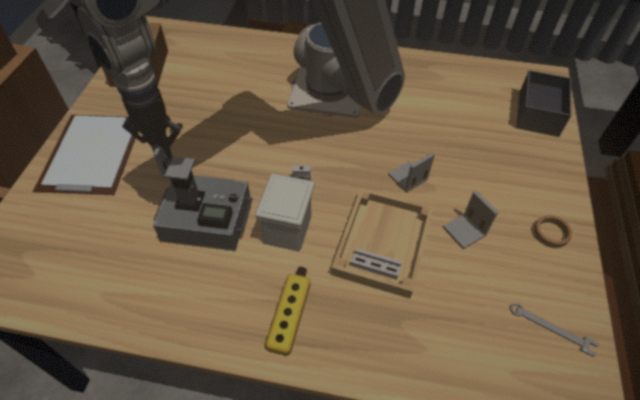

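The last scene picture shows the flag over the sensor at about (180,165), with the tub, load cell, pendant, strut and both look-alikes where they started. All three cameras put the foot within about 1.5 mm of centre, level, square to within about 1° and with a gap of about 10 mm. I'll hand it in.

```bash
python3 -c "
from station import ctrl
print(ctrl.finish_job())"
```

```text
the job is handed in; nothing more can be done
None
```

The job is handed in: the battery drawer is home and the arm is holding the flag still over the sensing face. The hand-in gave no verdict, so everything below is my own measurement.

- **Drawer:** I pushed it past its catch to the stop, reaching about 30 N. After backing off, the plate stood 9.6 mm proud of the case (10 mm nominal), and it was unchanged when the flag was almost in place.
- **Flag:** I took it by its upright leg, gripping at 80 N, and carried it about 90 mm above the tub lid to the tester.
- **Final pose:** The foot was within about 1.5 mm of the face centre and square to it within about 1.5°. Its slope was at most 0.015 rad.
- **Gap and stillness:** The gap was about 10 mm, give or take 2 mm from calibration. The arm was still, and the wrist force of about 5 N was just the flag's weight.
- **Other things:** The last scene picture shows the tub, load cell, pendant, strut and look-alikes where they started. I checked this by eye only.
- **Disagreement with the stated tool frame:** The fingertips are about 29 mm behind the TCP when shut, not 11 mm ahead of it as stated (`ctrl.tip_reach` also says 11).
    - **Effect:** My first push passed over the drawer plate and pressed the fingers against the tester case with about 20 N. Nothing moved.
    - **After that:** I used the measured tip position for the rest of the job.

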